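# Change the modules of a scooter battery carrier and lock them

### The arm

A 7-joint arm with a two-finger parallel gripper is mounted at the origin on the work surface. World frame = base frame: x ahead of the robot, y to its left, z up, the work surface at z = 0. Lengths are in m, angles in rad, forces in N, time in s.
With the tool pointing down it reaches from about 0.425 to 0.925 m from the base axis. Payload 6.8 kg.
Tool frame: the origin (TCP) lies on the mounting face of the last link; the fingertips stand 173 mm ahead of it and the grasp point (between the pads) lies 155 mm ahead of it (grip_point_offset is the distance from the TCP to the grasp point, in m); x points along the fingers, z is the direction in which the jaws open and shut, and the axes are right-handed (so a half turn about x gives the same grasp; the last joint's range is limited). The gripper opens to 85 mm and grips with 20 to 120 N. Pads are 22 mm wide; open, the fingers measure 114 mm over their backs; the gripper's body (76 mm by 85 mm) begins 54 mm behind the grasp point. The pads swing forward as they close: fully open they stand 13 mm farther back than shut.
Start: joints at [-1.347, 0.477, 0.022, 1.555, -0.011, 1.109, -0.083], TCP at [0.22, 0.638, 0.405] pointing down, gripper open.
Joint ranges: [-2.96, 2.96], [-0.34, 2.1], [-1.41, 1.46], [0.24, 2.44], [-1.37, 4.51], [0.17, 1.92], [-2.96, 2.96]. Speed limits (rad/s): [2.39, 2.39, 3.14, 3.14, 3.14, 3.14, 3.14].

### API

Orientations are given as a rotation vector (axis times angle).
In Python, from bench import * gives the robot as it stands. The module is installed in compiled form; this text tells all that it offers.
- The arm moves only by the tool servo_tool, never from a script. Its argument "motion" is a list of rows, each a list of 5 numbers: the shift along the tool's x, y, z in m, then the turn about the tool's x in degrees, then the gripper command: -1 is fully open, 1 is shut, values between are in proportion. In form: [[dx, dy, dz, turn, fingers], ...]. A call has 1 to 8 rows; each row is the pose to reach, as a shift and turn from the pose measured when the call began, along the tool's axes at that moment; what a row does not reach only later rows make up. A row lasts 1/10 s, in which the tool goes at most 50 mm and 8.59 degrees, less where a joint would pass 70% of its speed; a pose out of reach is approached as far as the arm can. A call with a gripper value outside its range is refused whole. The fingers move at their own pace and stop on an object; "force" is the grip in N (left out, the last holds). Time passes only in rows, so rows that repeat a pose let the fingers close. It gives the time, the measured TCP pose, the force and the opening at its end, in the units of the state.
- get_obs(): the state, without advancing time (a new reading comes with each control period).
- grab_frame(name): name is "scene" or "top" or "wrist"; returns the picture (384x512x3 uint8, red, green, blue); there is no depth.
- camera_params(name): a dict with "mtx" (3x3 intrinsics, pixels), "world_to_cam" (4x4, takes a point from world to camera coordinates); the wrist camera has in their place "T_tool_cam" (4x4, takes a point from camera to tool coordinates, whose origin is the TCP and whose axes are the tool frame's). Camera axes: x right, y down, z forward; pixel columns grow to the right and rows downward; lengths in m; the calibration is good to about 2 mm. The wrist camera is an equidistant fisheye: a pixel r from the principal point sees the ray r / f radians off the axis. A picture is of the moment at which its call begins: read the wrist's pose just before it. camera_params takes no time and is no camera call.
- hand_in(): hands the job in, once; it reports no verdict.
The state is a dict: "clock": time; "joints": joint angles; "qvel": joint speeds; "tau": joint torques, N m; "tcp_pos": TCP position; "orientation": TCP orientation; "contact_force": force on the tool from outside, world axes, zero at the start; "moment": the same for the moment, N m; "grip_width": finger opening in m.
Only numpy, scipy, OpenCV 4.12 (cv2) and the standard library are available. Lean on these libraries where they do the work, as an engineer would, in place of code of your own. Each camera call takes 0.05 s, during which the arm holds its last target. There are 200 camera calls.

### The job

Lift the spent red module out of the battery carrier and lay it flat in the grey return tray, and seat every blue good module in the carrier, one to a pocket, flat and square on the pocket floor. Then lock them in: hook a yellow latch plate onto each of the two studs by tilting its oblong eye past the wide head and levelling it, so that both plates lie flat on the ledge under the heads with their noses over the module pockets. Last, press the tester's red plunger fully down to its stop for a moment and let it come back up, all without knocking the bolt jar over.

Things in the scene. Friction and masses are not known exactly. Their poses are not given: they have to be found in the camera images.
- carrier: fixed battery carrier, grey base 194 x 280 mm, 8 mm thick; origin on the table, x axis from the pockets towards the studs (away from the robot), y along the row, z up. Near half: three black-walled pockets in a row. Far half (x 2.5 to 80 mm): a full-width aluminium ledge, flat top 48 mm above the table, with two studs on it.
- pocket0 (a point): pocket 0 of the carrier, centre of its floor (8 mm above the table); pocket 105 mm (carrier x) x 65 mm (carrier y), walls 14 mm deep on the near and y sides, the 40 mm high ledge on the far side; pockets are 94 mm apart along carrier y. Axes as the carrier.
- pocket1 (a point): pocket 1 of the carrier, centre of its floor (8 mm above the table); pocket 105 mm (carrier x) x 65 mm (carrier y), walls 14 mm deep on the near and y sides, the 40 mm high ledge on the far side; pockets are 94 mm apart along carrier y. Axes as the carrier.
- pocket2 (a point): pocket 2 of the carrier, centre of its floor (8 mm above the table); pocket 105 mm (carrier x) x 65 mm (carrier y), walls 14 mm deep on the near and y sides, the 40 mm high ledge on the far side; pockets are 94 mm apart along carrier y. Axes as the carrier.
- stud0 (a point): stud 0: foot of its neck on the ledge top (48 mm above the table), 74 mm in carrier x beyond the pocket centres, midway between two pockets in y. Neck 14 mm diameter and 20 mm high, then a round flat head 46 mm diameter, 5 mm thick (head top 25 mm above the ledge). Axes as the carrier.
- stud1 (a point): stud 1: foot of its neck on the ledge top (48 mm above the table), 74 mm in carrier x beyond the pocket centres, midway between two pockets in y. Neck 14 mm diameter and 20 mm high, then a round flat head 46 mm diameter, 5 mm thick (head top 25 mm above the ledge). Axes as the carrier.
- module0: loose battery module (2 or 3 present, else None), 0.25-0.5 kg: blue block 100 x 60 x 36 mm, white band; on top an orange upright grip fin, centred, 40 mm long (x), 10 mm thick (y), from 36 to 60 mm height. Origin at the centre of the underside; x along the length, z up; both ends alike. Fits any pocket with 2.5 mm play each side; seated, its origin is on the pocket floor.
- module1: loose battery module (2 or 3 present, else None), 0.25-0.5 kg: blue block 100 x 60 x 36 mm, white band; on top an orange upright grip fin, centred, 40 mm long (x), 10 mm thick (y), from 36 to 60 mm height. Origin at the centre of the underside; x along the length, z up; both ends alike. Fits any pocket with 2.5 mm play each side; seated, its origin is on the pocket floor.
- module2: loose battery module (2 or 3 present, else None), 0.25-0.5 kg: blue block 100 x 60 x 36 mm, white band; on top an orange upright grip fin, centred, 40 mm long (x), 10 mm thick (y), from 36 to 60 mm height. Origin at the centre of the underside; x along the length, z up; both ends alike. Fits any pocket with 2.5 mm play each side; seated, its origin is on the pocket floor.
- spent: the spent battery module: same shape, size and grip fin as the good ones, but a red block with a black fin; starts seated in the carrier's middle pocket (pocket1). Origin and axes as the modules.
- return_tray_in (a point): fixed grey return tray, open-topped, outside 150 (x) x 110 (y) x 30 mm, walls and floor 5 mm; this point is the centre of its inner floor, 5 mm above the table, axes along its sides. The spent module fits in flat with its length along the tray's x, 20 mm play each side.
- plate0: loose yellow latch plate 120 (x) x 80 (y) x 5 mm, 0.16 kg. Origin at the centre of the underside, x from nose to tail, z up. Oblong eye 40 mm wide (x -40 to 0 mm) and 64 mm long (y): a level plate does not pass the 46 mm head. Nose bar x -60 to -40 mm. Black upright grip fin across the tail, centre x +38 mm, 10 mm thick (x), 50 mm long (y), top 31 mm above the underside.
- plate0_eye (a point): centre of plate0's eye, on the underside, 20 mm from the origin towards the nose. To hook: tilt about 30 degrees, nose down, tail up; pass the nose bar down outside the head's rim on the pocket side, move it under the head up to near the neck, then level the plate, so the eye's tail edge comes down past the far rim; it rests on the ledge under the head. Axes as the plate.
- plate0_nose (a point): middle of the nose edge of plate0, on its underside, 60 mm from the plate's origin. Axes as the plate.
- plate1: loose yellow latch plate 120 (x) x 80 (y) x 5 mm, 0.16 kg. Origin at the centre of the underside, x from nose to tail, z up. Oblong eye 40 mm wide (x -40 to 0 mm) and 64 mm long (y): a level plate does not pass the 46 mm head. Nose bar x -60 to -40 mm. Black upright grip fin across the tail, centre x +38 mm, 10 mm thick (x), 50 mm long (y), top 31 mm above the underside.
- plate1_eye (a point): centre of plate1's eye, on the underside, 20 mm from the origin towards the nose. To hook: tilt about 30 degrees, nose down, tail up; pass the nose bar down outside the head's rim on the pocket side, move it under the head up to near the neck, then level the plate, so the eye's tail edge comes down past the far rim; it rests on the ledge under the head. Axes as the plate.
- plate1_nose (a point): middle of the nose edge of plate1, on its underside, 60 mm from the plate's origin. Axes as the plate.
- plunger (a joint): travel of the tester's spring plunger: 0 released, 0.014 m fully pressed (the stop); it takes about 3 N to start and 8 N at the stop, and springs back up by itself.
- plunger_top (a point): centre of the top face of the red plunger head, 48 mm diameter, 86 mm above the table when released, pressed straight down; on the green fixed pack tester (90 x 80 x 50 mm).
- bolt_jar: glass jar, 60 mm diameter, 60 mm tall, white-capped, standing beside the carrier; origin at the centre of its underside. Not part of the job.
Mind the look-alikes: they are no part of the job. Leave any brown look-alike of the module2 alone.

How it is judged:
By the outcome, as a careful person would: the job done as asked, in the order asked, and still so for the second after the job is handed in, with the robot touching nothing.
Of module0, module1, module2 only 2 to 3 are there at a start; the rules pass over those that are not, and their reading is None.
At some moment in a run one of module0, module1, module2, plate0, plate1, spent may be knocked a few centimetres aside while the robot is not near it.
Once in a run the grip may slacken for a moment while it holds something.
It also fails if it takes over 208 s, if anything falls off the work surface, if the arm or the gripper's body presses on something with over 40 N, if the wrist force passes 120 N, or if a joint passes its speed limit or range.

## Working session

There is one attempt and no reset: what is moved stays moved. The work goes in short steps, Python scripts to look and compute and a tool call to move; the robot and the scene stay as the last step left them, time stands still between calls to the robot, and variables do not carry over. Pictures are saved under pics/ and viewed, about 12 in all and at most 16, crops included, and the job is handed in when it is done.

Besides the shell and the picture viewer there is one more tool, called after "Request:" as name([rows], argument=value, ...), one row to a line, values as JSON. servo_tool: Moves the arm, as the interface text tells. Its arguments: {"type":"object","properties":{"motion":{"type":"array","items":{"type":"array","items":{"type":"number"}}},"force":{"type":"number"}},"required":["motion"]}

```bash
mkdir -p pics
python3 - <<'E'
from bench import *
import cv2,numpy as np
np.set_printoptions(precision=4,suppress=True)
print(get_obs())
for n in ("top","scene","wrist"):
    p=camera_params(n);print(n,p)
    f=grab_frame(n);cv2.imwrite(f"pics/{n}0.png",cv2.resize(f[...,::-1],(800,600),interpolation=cv2.INTER_CUBIC))
    np.save(f"pics/{n}0.npy",f)
E
```

```text
{'clock': 0.0, 'joints': array([-1.3471,  0.4778,  0.0223,  1.5564, -0.0115,  1.1093, -0.0831]), 'qvel': array([-0.0004, -0.0016, -0.0017, -0.0006, -0.0005, -0.0003,  0.0002]), 'tau': array([ -0.    , -59.6482,   1.6079, -28.1189,   0.0125,   0.0095,
         0.    ]), 'tcp_pos': array([0.2198, 0.6379, 0.4037]), 'orientation': array([-0.9626,  1.3495,  0.9607]), 'contact_force': array([-0.1903, -0.8576,  0.5357]), 'moment': array([ 0.002 ,  0.0027, -0.0032]), 'grip_width': 0.08539345103645525}
top {'mtx': array([[474.3658,   0.    , 255.2698],
       [  0.    , 474.3658, 187.7691],
       [  0.    ,   0.    ,   1.    ]]), 'world_to_cam': array([[ 0.0268, -0.9996,  0.0132,  0.0008],
       [-0.9858, -0.0286, -0.1656,  0.4574],
       [ 0.1659, -0.0086, -0.9861,  1.6544],
       [ 0.    ,  0.    ,  0.    ,  1.    ]])}
scene {'mtx': array([[396.0388,   0.    , 256.5108],
       [  0.    , 396.0388, 184.5208],
       [  0.    ,   0.    ,   1.    ]]), 'world_to_cam': array([[ 0.1512,  0.9885, -0.002 , -0.074 ],
       [ 0.7073, -0.1096, -0.6984, -0.2619],
       [-0.6906,  0.1042, -0.7157,  1.678 ],
       [ 0.    ,  0.    ,  0.    ,  1.    ]])}
wrist {'mtx': array([[297.3186,   0.    , 256.2955],
       [  0.    , 297.3186, 189.5295],
       [  0.    ,   0.    ,   1.    ]]), 'T_tool_cam': array([[-0.0007, -0.3039,  0.9527,  0.0303],
       [ 0.002 , -0.9527, -0.3039,  0.0776],
       [ 1.    ,  0.0017,  0.0012, -0.0006],
       [ 0.    ,  0.    ,  0.    ,  1.    ]])}
```

View pics/top0.png

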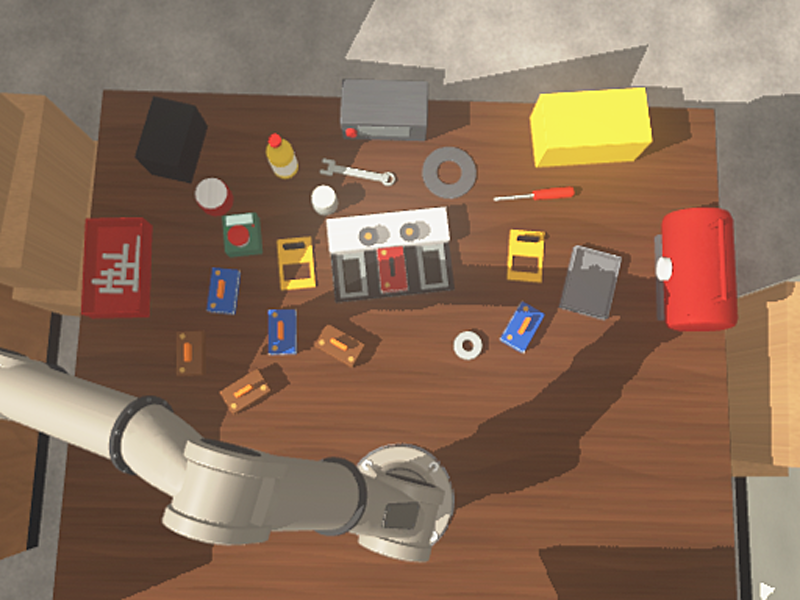

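View pics/scene0.png

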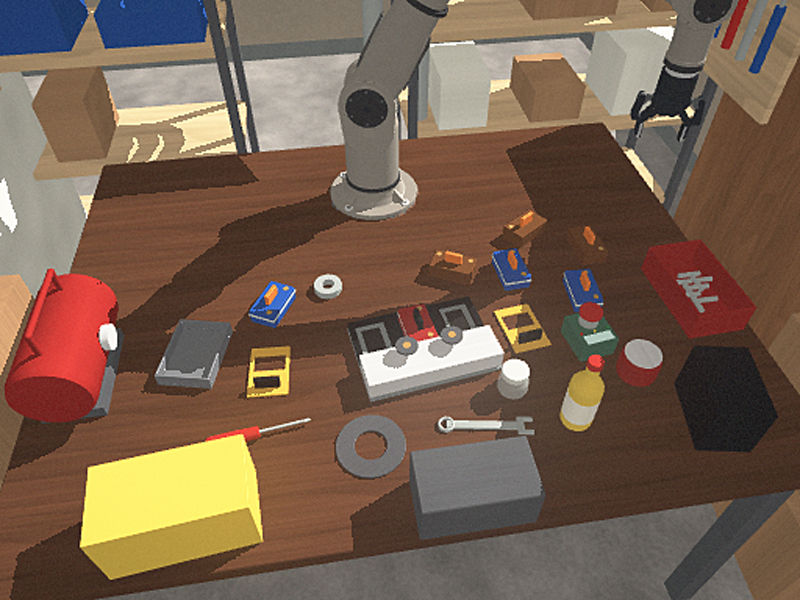

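Picture 1 (top, 800x600), candidates:
- **Blue modules:** (223,291), (283,331), (522,327). The brown blocks at (189,352), (246,390) and (341,345) are look-alikes to leave.
- **Spent module:** red at (392,268) in the carrier.
- **Latch plates:** yellow at (296,263) and (526,255). The yellow box at (590,125) and the bottle are not plates.
- **Return tray:** grey at (591,281). The grey box at (384,108) and the red tray at (117,267) are not it.
- **Tester:** green at (240,235). The red and white can at (212,195) is not it.
- **Bolt jar:** white cap at (324,199).

Picture 2 (scene) agrees with this.

```bash
cat > h.py <<'E'
from bench import *
import cv2,numpy as np
from scipy.spatial.transform import Rotation as R
np.set_printoptions(precision=4,suppress=True)
def cam(name,obs=None):
    p=camera_params(name)
    if name=="wrist":
        o=obs or get_obs();T=np.eye(4);T[:3,:3]=R.from_rotvec(o["orientation"]).as_matrix();T[:3,3]=o["tcp_pos"]
        return p["mtx"],T@p["T_tool_cam"],True
    return p["mtx"],np.linalg.inv(p["world_to_cam"]),False
def cast(c,px,z):
    K,T,fish=c;px=np.atleast_2d(np.asarray(px,float))
    a=(px-K[:2,2])/np.array([K[0,0],K[1,1]])
    if fish:
        r=np.linalg.norm(a,axis=1)+1e-9;d=np.c_[a*(np.sin(r)/r)[:,None],np.cos(r)]
    else: d=np.c_[a,np.ones(len(a))]
    d=d@T[:3,:3].T;return (T[:3,3]+d*((z-T[2,3])/d[:,2:]))[:,:2]
def proj(c,P):
    K,T,fish=c;P=np.atleast_2d(P);q=(P-T[:3,3])@T[:3,:3]
    if fish:
        r=np.linalg.norm(q[:,:2],axis=1)+1e-9;th=np.arctan2(r,q[:,2]);a=q[:,:2]/r[:,None]*th[:,None]
    else:a=q[:,:2]/q[:,2:]
    return a*[K[0,0],K[1,1]]+K[:2,2]
RNG={"orange":((5,150,120),(22,255,255)),"blue":((105,130,50),(125,255,255)),"yellow":((22,130,90),(32,255,255)),
"red":((0,170,70),(4,255,255)),"green":((65,50,30),(90,255,255)),"white":((0,0,185),(180,40,255)),"black":((0,0,0),(180,255,45)),"grey":((0,0,70),(180,40,180))}
def mask(f,col):
    return cv2.inRange(cv2.cvtColor(f,cv2.COLOR_RGB2HSV),*map(np.array,RNG[col]))
def blobs(f,c,col,z,amin=15,show=True,m=None):
    m=mask(f,col) if m is None else m;out=[]
    for k in cv2.findContours(m,cv2.RETR_EXTERNAL,cv2.CHAIN_APPROX_NONE)[0]:
        if cv2.contourArea(k)<amin:continue
        p=k[:,0,:];w=cast(c,p,z);(x,y),(a,b),t=cv2.minAreaRect((w*1000).astype(np.float32))
        if a<b:a,b,t=b,a,t+90
        t=(t+90)%180-90;out.append((x/1e3,y/1e3,a,b,t))
        if show:print(col,"px",p.mean(0).round(),"ctr %.4f %.4f size %.1f x %.1f long-axis %.1f"%out[-1])
    return out
def tool():
    o=get_obs();M=R.from_rotvec(o["orientation"]).as_matrix();return o,M
def go(x,y,z,yaw=None,gz=True):
    """print tool shift to bring the grasp axis to x,y, fingertip height z (TCP z=z+.173); yaw=world angle (deg) of jaw axis"""
    o,M=tool();d=M.T@(np.array([x,y,z+.173])-o["tcp_pos"])
    cur=np.degrees(np.arctan2(M[1,2],M[0,2]))
    t=None
    if yaw is not None:
        t=-((yaw-cur+90)%180-90)   # tool x points down
    print("shift",d.round(4),"turn",None if t is None else round(t,2),"jaw yaw",round(cur,2),"clock",round(o["clock"],2),"J7",round(o["joints"][6],2),"w",round(o["grip_width"],4))
E
python3 - <<'E'
from h import *
f=np.load("pics/top0.npy");c=cam("top")
print(c[1][:3,3])
for col,z in (("orange",.06),("blue",.036),("yellow",.005),("red",.044),("green",.05),("white",.06)):blobs(f,c,col,z,40)
blobs(f,c,"grey",.03,200);blobs(f,c,"white",.048,300)
o,M=tool();print(M)
E
```

```text
[0.1765 0.028  1.7072]
orange px [155. 250.] ctr 0.2281 0.3503 size 46.6 x 14.6 long-axis -58.3
orange px [120. 225.] ctr 0.3093 0.4801 size 42.1 x 17.3 long-axis 4.2
orange px [188. 170.] ctr 0.5167 0.2505 size 119.2 x 77.9 long-axis 7.4
orange px [333. 167.] ctr 0.5507 -0.2708 size 119.3 x 82.3 long-axis -3.8
orange px [179.  97.] ctr 0.7760 0.2993 size 61.0 x 59.1 long-axis 23.5
blue px [334. 210.] ctr 0.3904 -0.2696 size 97.8 x 57.9 long-axis -30.3
blue px [181. 213.] ctr 0.3651 0.2774 size 97.3 x 56.2 long-axis 3.2
blue px [142. 184.] ctr 0.4550 0.4181 size 95.7 x 56.4 long-axis -3.9
yellow px [195. 173.] ctr 0.5197 0.2479 size 96.7 x 62.4 long-axis 7.5
yellow px [335. 158.] ctr 0.5783 -0.2822 size 88.4 x 78.9 long-axis -3.6
yellow px [179.  98.] ctr 0.7955 0.3081 size 64.1 x 61.5 long-axis 19.5
yellow px [377.  81.] ctr 0.8885 -0.4403 size 290.1 x 184.1 long-axis -84.3
red px [152. 150.] ctr 0.5812 0.3882 size 43.4 x 40.6 long-axis -88.3
red px [ 74. 171.] ctr 0.5011 0.6578 size 228.9 x 148.8 long-axis 1.7
red px [445. 174.] ctr 0.5357 -0.6732 size 288.1 x 163.9 long-axis 0.5
r
[... 1911 characters left out ...]
ize 126.4 x 103.1 long-axis 4.9
grey px [287. 110.] ctr 0.7533 -0.0977 size 123.1 x 122.1 long-axis 1.8
grey px [479. 120.] ctr 0.7306 -0.7774 size 499.6 x 315.1 long-axis -1.4
grey px [474.   7.] ctr 1.1914 -0.8183 size 124.8 x 72.0 long-axis -73.4
grey px [173.  43.] ctr 0.9993 0.3631 size 1274.0 x 359.0 long-axis -88.2
white px [109. 303.] ctr 0.0413 0.5119 size 242.9 x 104.1 long-axis 66.7
white px [ 35. 269.] ctr 0.1535 0.7643 size 280.2 x 59.9 long-axis 70.5
white px [248. 151.] ctr 0.5746 0.0399 size 276.2 x 141.2 long-axis -82.0
white px [380.  25.] ctr 1.0618 -0.3963 size 1108.8 x 263.5 long-axis -88.0
[[-0.0004 -0.9455  0.3257]
 [-0.0013  0.3257  0.9455]
 [-1.     -0.0001 -0.0013]]
```

Run:
```python
from h import *
c=cam("top");print(cast(c,[251.3,171.5],.068))
go(.515,.035,.23,98)
```

```text
[[0.5099 0.0293]]
shift [ 0.0016 -0.4755 -0.474 ] turn -27.01 jaw yaw 70.99 clock 0.15 J7 -0.08 w 0.0855
```

Request:
servo_tool([
  [0,-0.03,-0.03,-3.5,-1],
  [0,-0.06,-0.06,-7,-1],
  [0,-0.09,-0.09,-10.5,-1],
  [0,-0.12,-0.12,-14,-1],
  [0,-0.15,-0.15,-17.5,-1],
  [0,-0.18,-0.18,-21,-1],
  [0,-0.21,-0.21,-24,-1],
  [0,-0.24,-0.24,-27,-1],
])

```text
clock: 0.95
tcp_pos: [0.369, 0.3311, 0.4043]
orientation: [-1.314, 1.14, 1.312]
contact_force: [1.1, -0.6, -0.1]
grip_width: 0.0855
```

Run:
```python
from h import *
go(.515,.035,.23,98)
```

```text
shift [ 0.0016 -0.1028 -0.3138] turn 0.11 jaw yaw 98.11 clock 0.95 J7 0.86 w 0.0855
```

Request:
servo_tool([
  [0,-0.015,-0.045,0,-1],
  [0,-0.03,-0.09,0,-1],
  [0,-0.045,-0.135,0,-1],
  [0,-0.06,-0.18,0,-1],
  [0,-0.075,-0.225,0,-1],
  [0,-0.09,-0.27,0,-1],
  [0,-0.103,-0.314,0,-1],
  [0,-0.103,-0.314,0,-1],
])

```text
clock: 1.75
tcp_pos: [0.5167, 0.0282, 0.4048]
orientation: [-1.309, 1.147, 1.303]
contact_force: [-0.2, 0.3, -0.6]
grip_width: 0.0851
```

Run:
```python
from h import *
o=get_obs();f=grab_frame("wrist");np.save("pics/w1.npy",f);c=cam("wrist",o);np.save("pics/w1T.npy",c[1])
cv2.imwrite("pics/w1.png",cv2.resize(f[...,::-1],(800,600),interpolation=cv2.INTER_CUBIC))
go(.515,.035,.23,98)
for col,z in (("red",.044),("yellow",.005),("green",.05),("blue",.036),("white",.048)):blobs(f,c,col,z,100)
```

```text
shift [0.0015 0.0004 0.0036] turn -0.27 jaw yaw 97.73 clock 1.8 J7 1.6 w 0.0857
red px [473. 283.] ctr 0.6586 0.4204 size 102.6 x 78.8 long-axis 60.7
red px [ 34. 249.] ctr 0.6937 -0.3181 size 106.4 x 27.4 long-axis -81.9
red px [491. 247.] ctr 0.5905 0.4261 size 65.4 x 52.0 long-axis 64.0
red px [261. 165.] ctr 0.5175 0.0313 size 97.2 x 59.7 long-axis 7.6
yellow px [405. 363.] ctr 0.9206 0.4063 size 217.3 x 55.2 long-axis 37.6
yellow px [ 22. 311.] ctr 0.9585 -0.5035 size 518.5 x 146.0 long-axis -36.7
yellow px [411. 191.] ctr 0.5297 0.2560 size 119.0 x 80.7 long-axis 7.7
yellow px [ 54. 172.] ctr 0.5647 -0.2813 size 120.9 x 82.8 long-axis -3.9
green px [465. 236.] ctr 0.5813 0.3604 size 114.8 x 105.7 long-axis -82.2
blue px [503. 168.] ctr 0.4562 0.4118 size 98.1 x 65.6 long-axis -3.5
blue px [490. 158.] ctr 0.4535 0.3627 size 93.2 x 16.6 long-axis -4.3
blue px [433.  80.] ctr 0.3724 0.2316 size 92.1 x 9.9 long-axis 3.7
blue px [458.  83.] ctr 0.3662 0.2739 size 98.6 x 64.2 long-axis 3.7
blue px [71. 61.] ctr 0.4097 -0.2278 size 94.4 x 12.0 long-axis -28.0
blue px [51. 51.] ctr 0.3942 -0.2681 size 99.3 x 63.9 long-axis -29.0
white px [275. 307.] ctr 0.7156 0.0850 size 101.1 x 22.2 long-axis 76.3
white px [261. 235.] ctr 0.6075 0.0437 size 277.6 x 78.4 long-axis -81.7
white px [67. 51.] ctr 0.3991 -0.2275 size 106.0 x 44.8 long-axis -2.3
white px [138.  17.] ctr 0.3598 -0.1316 size 60.1 x 48.4 long-axis 88.0
```

View pics/w1.png

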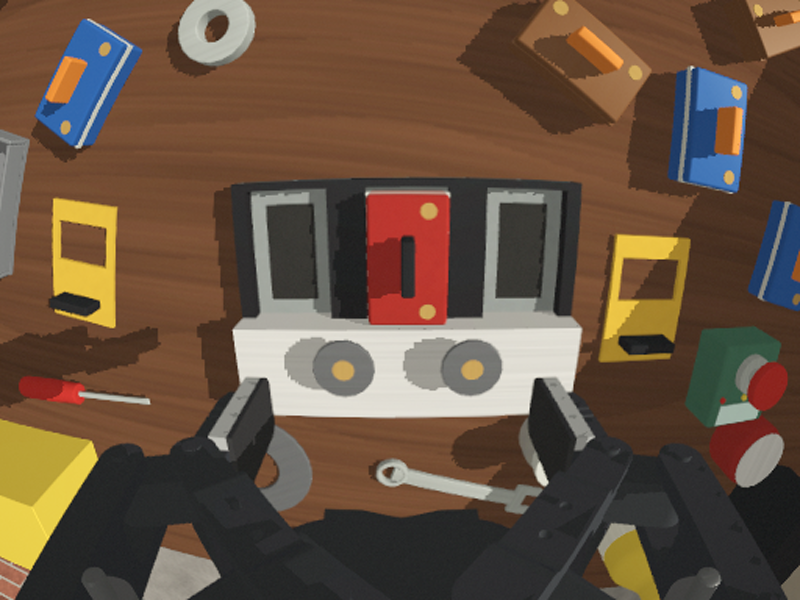

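Picture 3 (wrist) shows the carrier square-on:
- The red spent module is at (408,258) with a black fin.
- The ledge is white, with studs at (343,369) and (471,369).
- Both plates have their noses toward the robot.

This confirms the choice. I grasp the spent module first.

Run:
```python
from h import *
go(.5175,.0313,.049,98)
```

```text
shift [ 0.1825 -0.0017  0.0001] turn -0.27 jaw yaw 97.73 clock 1.8 J7 1.6 w 0.0857
```

Request:
servo_tool([
  [0.045,-0.0015,0,0,-1],
  [0.09,-0.0015,0,0,-1],
  [0.13,-0.0015,0,0,-1],
  [0.16,-0.0015,0,0,-1],
  [0.175,-0.0015,0,0,-1],
  [0.182,-0.0015,0,0,-1],
  [0.182,-0.0015,0,0,1],
  [0.182,-0.0015,0,0,1],
], force=50)

```text
clock: 2.6
tcp_pos: [0.5176, 0.0317, 0.2233]
orientation: [-1.31, 1.143, 1.307]
contact_force: [0.3, -0.0, 0.7]
grip_width: 0.059
```

Request:
servo_tool([
  [0,0,0,0,1],
  [0,0,0,0,1],
  [0,0,0,0,1],
  [0,0,0,0,1],
  [-0.02,0,0,0,1],
  [-0.05,0,0,0,1],
  [-0.08,0,0,0,1],
  [-0.09,0,0,0,1],
])

```text
clock: 3.4
tcp_pos: [0.5182, 0.0318, 0.3155]
orientation: [-1.311, 1.14, 1.304]
contact_force: [0.7, 0.4, -3.4]
grip_width: 0.0086
```

Run:
```python
from h import *
go(.499,-.427,.2,76.1)
f=np.load("pics/top0.npy");c=cam("top")
for z in (.03,):
  m=mask(f,"grey");m[:, :355]=0;m[:,405:]=0;blobs(f,c,"grey",z,200,m=m)
```

```text
shift [-0.057   0.0806 -0.4521] turn 21.65 jaw yaw 97.75 clock 3.4 J7 1.65 w 0.0086
grey px [378. 180.] ctr 0.4992 -0.4272 size 153.8 x 113.8 long-axis -13.9
```

Request:
servo_tool([
  [0,0.008,-0.045,3,1],
  [0,0.016,-0.09,6,1],
  [0,0.024,-0.135,9,1],
  [0,0.032,-0.18,12,1],
  [0,0.04,-0.225,15,1],
  [0,0.048,-0.27,18,1],
  [0,0.056,-0.315,21.6,1],
  [0,0.064,-0.36,21.6,1],
])

```text
clock: 4.2
tcp_pos: [0.5027, -0.3349, 0.3145]
orientation: [-1.03, 1.312, 1.026]
contact_force: [2.0, -0.1, -3.5]
grip_width: 0.0085
```

Run:
```python
from h import *
go(.499,-.427,.049,76.1)
```

```text
shift [ 0.0925 -0.0183 -0.0903] turn -0.02 jaw yaw 76.08 clock 4.2 J7 2.05 w 0.0085
```

Request:
servo_tool([
  [0,-0.009,-0.045,0,1],
  [0,-0.018,-0.09,0,1],
  [0,-0.018,-0.09,0,1],
  [0.03,-0.018,-0.09,0,1],
  [0.06,-0.018,-0.09,0,1],
  [0.085,-0.018,-0.09,0,1],
  [0.094,-0.018,-0.09,0,1],
  [0.095,-0.018,-0.09,0,1],
])

```text
clock: 5.0
tcp_pos: [0.4973, -0.4254, 0.2207]
orientation: [-1.023, 1.312, 1.032]
contact_force: [-11.8, 11.9, 28.8]
grip_width: 0.0088
```

Run:
```python
from h import *
o=get_obs();print(o["contact_force"]);go(.499,-.427,.049,76.1)
```

```text
[-11.7674  11.9253  28.8233]
shift [-0.0013 -0.002  -0.0011] turn -0.05 jaw yaw 76.05 clock 5.0 J7 2.23 w 0.0088
```

Request:
servo_tool([
  [-0.001,0,0,0,1],
  [-0.001,0,0,0,-0.3],
  [-0.001,0,0,0,-0.3],
  [-0.001,0,0,0,-0.3],
  [-0.03,0,0,0,-0.3],
  [-0.07,0,0,0,-0.3],
  [-0.12,0,0,0,-0.5],
  [-0.15,0,0,0,-1],
])

```text
clock: 5.8
tcp_pos: [0.4978, -0.4271, 0.3743]
orientation: [-1.026, 1.311, 1.028]
contact_force: [0.9, -0.7, -0.6]
grip_width: 0.0767
```

Run:
```python
from h import *
o=get_obs();f=grab_frame("wrist");np.save("pics/w2.npy",f);c=cam("wrist",o)
cv2.imwrite("pics/w2.png",f[...,::-1])
go(.4,-.27,.23,60)
for col,z in (("red",.041),("yellow",.005),("blue",.036),("orange",.06),("grey",.03)):blobs(f,c,col,z,100)
```

```text
shift [-0.025   0.1337  0.1297] turn 16.02 jaw yaw 76.02 clock 5.85 J7 2.16 w 0.0828
red px [121. 355.] ctr 0.7592 -0.7243 size 187.0 x 52.4 long-axis -45.8
red px [ 11. 335.] ctr 0.7068 -1.0031 size 142.6 x 62.0 long-axis -0.0
red px [327. 304.] ctr 0.6957 -0.3788 size 33.8 x 31.7 long-axis -81.8
red px [ 62. 227.] ctr 0.5320 -0.7406 size 318.0 x 279.8 long-axis -0.3
red px [258. 167.] ctr 0.4955 -0.4235 size 97.1 x 58.6 long-axis -14.0
yellow px [382. 360.] ctr 0.9280 -0.2901 size 197.5 x 46.2 long-axis 15.4
yellow px [376. 186.] ctr 0.5640 -0.2828 size 121.3 x 81.1 long-axis -3.5
blue px [370.  48.] ctr 0.3927 -0.2736 size 99.2 x 60.3 long-axis -28.8
orange px [355. 214.] ctr 0.5621 -0.3358 size 69.2 x 28.4 long-axis 22.6
orange px [378.  44.] ctr 0.3932 -0.2770 size 44.3 x 16.3 long-axis -28.9
grey px [424. 373.] ctr 0.9755 -0.1855 size 217.4 x 81.4 long-axis 55.4
grey px [229. 351.] ctr 0.7718 -0.5286 size 100.6 x 79.1 long-axis 77.4
grey px [234. 330.] ctr 0.7185 -0.5126 size 81.5 x 13.9 long-axis 75.3
grey px [416. 327.] ctr 0.8130 -0.2312 size 43.1 x 24.8 long-axis -4.4
grey 
[... 234 characters left out ...]
0.7707 -0.8038 size 423.7 x 159.1 long-axis -46.4
grey px [116. 265.] ctr 0.5802 -0.6408 size 37.2 x 25.4 long-axis -68.1
grey px [355. 317.] ctr 0.7645 -0.3435 size 302.3 x 101.7 long-axis -15.7
grey px [475. 269.] ctr 0.7367 -0.1227 size 120.6 x 118.0 long-axis 12.1
grey px [138. 235.] ctr 0.5415 -0.5852 size 237.9 x 92.6 long-axis -12.5
grey px [257. 156.] ctr 0.5024 -0.4316 size 150.3 x 109.9 long-axis -13.8
grey px [503. 111.] ctr 0.5023 -0.0854 size 59.8 x 48.7 long-axis -4.9
grey px [488. 152.] ctr 0.5673 -0.1033 size 215.6 x 81.5 long-axis -3.5
grey px [446.   7.] ctr 0.3509 -0.1530 size 22.9 x 17.5 long-axis 12.0
grey px [430.  19.] ctr 0.3661 -0.1819 size 56.2 x 23.1 long-axis 39.4
```

View pics/w2.png

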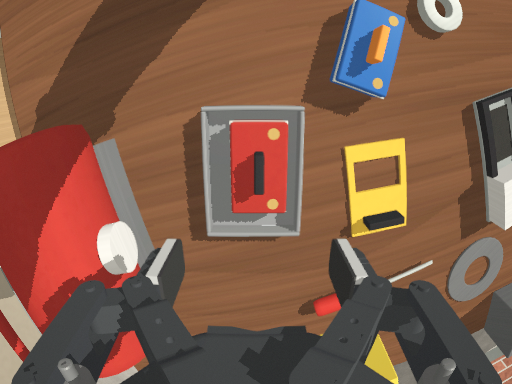

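Run:
```python
from h import *
go(.393,-.274,.12,61.1)
```

```text
shift [0.0849 0.1403 0.124 ] turn 14.92 jaw yaw 76.02 clock 5.85 J7 2.16 w 0.0828
```

Request:
servo_tool([
  [0,0.03,0.027,5,-1],
  [0,0.06,0.053,10,-1],
  [0,0.09,0.08,14.9,-1],
  [0.02,0.12,0.106,14.9,-1],
  [0.05,0.14,0.124,14.9,-1],
  [0.085,0.14,0.124,14.9,-1],
  [0.085,0.14,0.124,14.9,-1],
])

```text
clock: 6.55
tcp_pos: [0.3918, -0.2724, 0.2899]
orientation: [-0.83, 1.404, 0.832]
contact_force: [-0.6, 0.6, -0.7]
grip_width: 0.0852
```

Run:
```python
from h import *
o=get_obs();f=grab_frame("wrist");c=cam("wrist",o)
for col,z in (("blue",.036),("orange",.06)):blobs(f,c,col,z,100)
go(.393,-.274,.041,61.1)
```

```text
blue px [257. 192.] ctr 0.3920 -0.2714 size 98.8 x 58.9 long-axis -28.9
orange px [257. 203.] ctr 0.3896 -0.2703 size 44.5 x 8.9 long-axis -28.7
shift [ 0.0779 -0.0001 -0.0003] turn 0.02 jaw yaw 61.12 clock 6.6 J7 1.8 w 0.0854
```

Request:
servo_tool([
  [0.03,0,0.0015,0,-1],
  [0.06,0,0.0015,0,-1],
  [0.073,0,0.0015,0,-1],
  [0.077,0,0.0015,0,-1],
  [0.077,0,0.0015,0,1],
  [0.077,0,0.0015,0,1],
  [0.077,0,0.0015,0,1],
  [0.077,0,0.0015,0,1],
], force=50)

```text
clock: 7.4
tcp_pos: [0.3941, -0.2725, 0.2157]
orientation: [-0.832, 1.402, 0.828]
contact_force: [0.3, -0.1, -0.7]
grip_width: 0.0284
```

Request:
servo_tool([
  [0,0,0,0,1],
  [0,0,0,0,1],
  [-0.02,0,0,0,1],
  [-0.06,0,0,0,1],
  [-0.1,0,0,-5,1],
  [-0.1,0,0,-10,1],
  [-0.1,0,0,-10,1],
  [-0.1,0,0,-10,1],
])

```text
clock: 8.2
tcp_pos: [0.3929, -0.272, 0.3149]
orientation: [-0.962, 1.345, 0.96]
contact_force: [-0.6, -0.6, -4.9]
grip_width: 0.0089
```

```bash
cat >> h.py <<'E'
def held(zb=None):
    """measure held blue/red module in tool frame: offset of top centre along tool y,z and yaw error"""
    o,M=tool();f=grab_frame("wrist");c=cam("wrist",o)
    zt=o["tcp_pos"][2]-.173-.005   # top face of block ~5 mm under the tips
    b=max(blobs(f,c,"blue",zt,300,False),key=lambda q:q[2]*q[3])
    d=M.T@(np.array([b[0],b[1],0])-o["tcp_pos"])
    print("held: offset tool y,z",d[1:].round(4),"size",np.round(b[2:4],1),"yaw",round(b[4],2),"jaw",round(np.degrees(np.arctan2(M[1,2],M[0,2])),2),"w",o["grip_width"],"F",o["contact_force"])
E
python3 - <<'E'
from h import *
held()
go(.5306,-.0623,.16,98)
w=np.load("pics/w1.npy");c=cam("wrist");c=(c[0],np.load("pics/w1T.npy"),True)
m=mask(w,"white");k=max(cv2.findContours(m,0,1)[0],key=lambda k:cv2.contourArea(k) if cv2.boundingRect(k)[1]>190 and cv2.boundingRect(k)[1]<240 else 0)
for z in (.048,):
  b=cv2.boxPoints(cv2.minAreaRect((cast(c,k[:,0],z)*1000).astype(np.float32)));print(b, cv2.boxPoints(cv2.minAreaRect(k)))
E
```

```text
held: offset tool y,z [ 0.0158 -0.0006] size [77.4 57.7] yaw -18.95 jaw 70.99 w 0.008864594895489391 F [-0.5536 -0.6463 -4.8503]
shift [-0.0178 -0.0619  0.2432] turn -27.0 jaw yaw 71.0 clock 8.25 J7 1.92 w 0.0091
[[548.6876 175.4172]
 [588.7176 -99.2324]
 [666.3203 -87.9219]
 [626.2902 186.7277]] [[148.9818 211.0001]
 [370.9979 209.6463]
 [371.3389 265.5772]
 [149.3228 266.931 ]]
```

Run:
```python
from h import *
o,M=tool();f=grab_frame("wrist");c=cam("wrist",o)
# project expected module top outline for offsets 0 and 5 mm
T=np.eye(4);im=cv2.resize(f[...,::-1],(1024,768),interpolation=cv2.INTER_CUBIC)
for off,col in ((0,(0,255,255)),(.005,(0,255,0))):
    P=[[.1775,off+sy*.05,sz*.03] for sy,sz in ((1,1),(1,-1),(-1,-1),(-1,1))]
    w=np.array(P)@M.T+o["tcp_pos"];q=proj(c,w);print(off,q.round(1))
    cv2.polylines(im,[np.int32(q*2+1)],True,col,1)
cv2.imwrite("pics/held.png",im[0:600,150:900])
```

```text
0 [[316.1 153.4]
 [198.2 153.1]
 [210.  309. ]
 [303.4 309.1]]
0.005 [[316.5 143.7]
 [197.8 143.4]
 [209.3 303.2]
 [304.1 303.3]]
```

View pics/held.png

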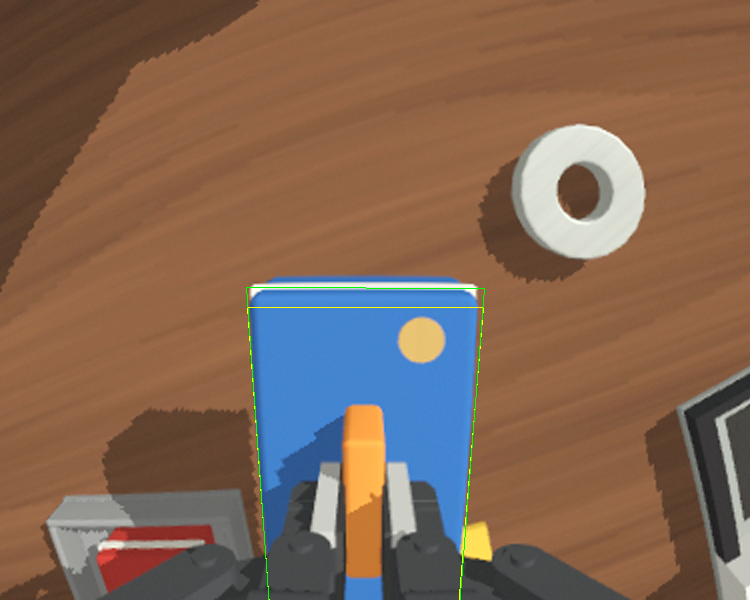

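Run:
```python
from h import *
go(.5346,-.062,.10,98.3)
```

```text
shift [ 0.0422 -0.0655  0.2446] turn -27.28 jaw yaw 71.02 clock 8.3 J7 1.92 w 0.0091
```

Request:
servo_tool([
  [0,-0.011,0.041,-5,1],
  [0,-0.022,0.082,-10,1],
  [0,-0.033,0.123,-15,1],
  [0,-0.044,0.164,-20,1],
  [0,-0.055,0.205,-25,1],
  [0.02,-0.0655,0.2446,-27.3,1],
  [0.042,-0.0655,0.2446,-27.3,1],
  [0.042,-0.0655,0.2446,-27.3,1],
])

```text
clock: 9.1
tcp_pos: [0.5338, -0.0602, 0.2703]
orientation: [-1.314, 1.137, 1.32]
contact_force: [-0.8, -0.8, -5.7]
grip_width: 0.0089
```

Request:
servo_tool([
  [0,0,0,0,1],
])

```text
clock: 9.2
tcp_pos: [0.5339, -0.0606, 0.2695]
orientation: [-1.313, 1.139, 1.32]
contact_force: [0.5, -2.2, 2.1]
grip_width: 0.0086
```

Run:
```python
from h import *
o,M=tool();f=grab_frame("wrist");c=cam("wrist",o);go(.5346,-.062,.10,98.3)
im=cv2.resize(f[...,::-1],(1024,768),interpolation=cv2.INTER_CUBIC)
y=np.radians(8.29);X=np.array([np.cos(y),np.sin(y)]);Y=np.array([-X[1],X[0]])
for k,p in enumerate(([.5308,-.0625],[.5172,.03055],[.5036,.1236])):
    w=[np.r_[np.array(p)+a*.0525*X+b*.0325*Y,.022] for a,b in ((1,1),(1,-1),(-1,-1),(-1,1))]
    cv2.polylines(im,[np.int32(proj(c,w)*2+1)],True,(0,255,0),1)
P=np.array([[.1775,.0038+sy*.05,sz*.03] for sy,sz in ((1,1),(1,-1),(-1,-1),(-1,1))])@M.T+o["tcp_pos"]
cv2.polylines(im,[np.int32(proj(c,P)*2+1)],True,(0,255,255),1)
cv2.imwrite("pics/held2.png",im[150:650,150:900])
```

```text
shift [-0.0034 -0.0004 -0.0014] turn 0.04 jaw yaw 98.34 clock 9.25 J7 1.88 w 0.0086
```

View pics/held2.png

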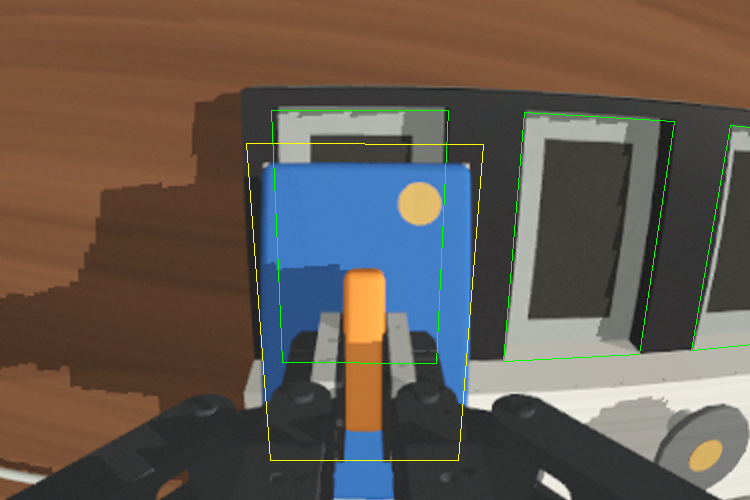

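Picture 6: the pocket outlines fit. The held module sits about 13 mm lower in the grip, so the grip slackened. I lift clear and look again.

Request:
servo_tool([
  [-0.01,0,0,0,1],
  [-0.03,0.003,0,0,1],
  [-0.03,0.003,0,0,1],
  [-0.03,0.003,0,0,1],
], force=80)

```text
clock: 9.65
tcp_pos: [0.5312, -0.0612, 0.3001]
orientation: [-1.313, 1.138, 1.318]
contact_force: [-1.1, -0.2, -4.4]
grip_width: 0.0083
```

Run:
```python
from h import *
o,M=tool();f=grab_frame("wrist");c=cam("wrist",o);go(.5346,-.062,.10,98.3);print(o["contact_force"],o["moment"])
im=cv2.resize(f[...,::-1],(1024,768),interpolation=cv2.INTER_CUBIC)
for x,col in ((.1775,(0,255,255)),(.192,(0,255,0))):
  P=np.array([[x,.0+sy*.05,sz*.03] for sy,sz in ((1,1),(1,-1),(-1,-1),(-1,1))])@M.T+o["tcp_pos"]
  cv2.polylines(im,[np.int32(proj(c,P)*2+1)],True,col,1)
a=im[150:650,200:820]
s=grab_frame("scene");cv2.imwrite("pics/held3.png",a);cv2.imwrite("pics/s3.png",cv2.resize(s[150:300,180:360,::-1],None,fx=4,fy=4,interpolation=cv2.INTER_CUBIC))
```

```text
shift [ 0.0265 -0.0036 -0.0015] turn 0.03 jaw yaw 98.33 clock 9.7 J7 1.86 w 0.0081
[-1.1022 -0.2048 -4.4115] [0.0045 0.0249 0.0564]
```

View pics/held3.png

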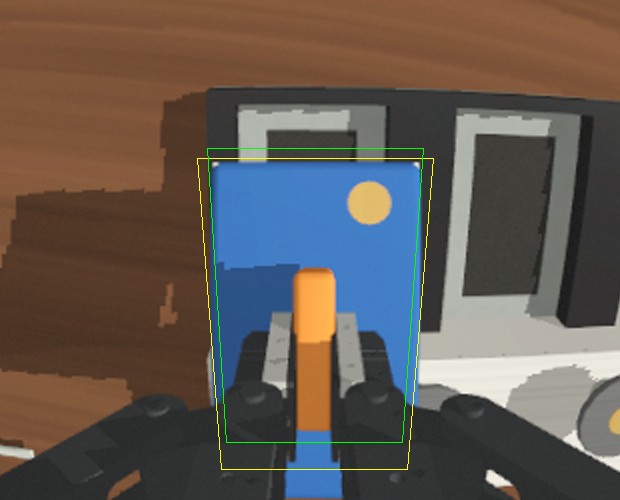

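View pics/s3.png

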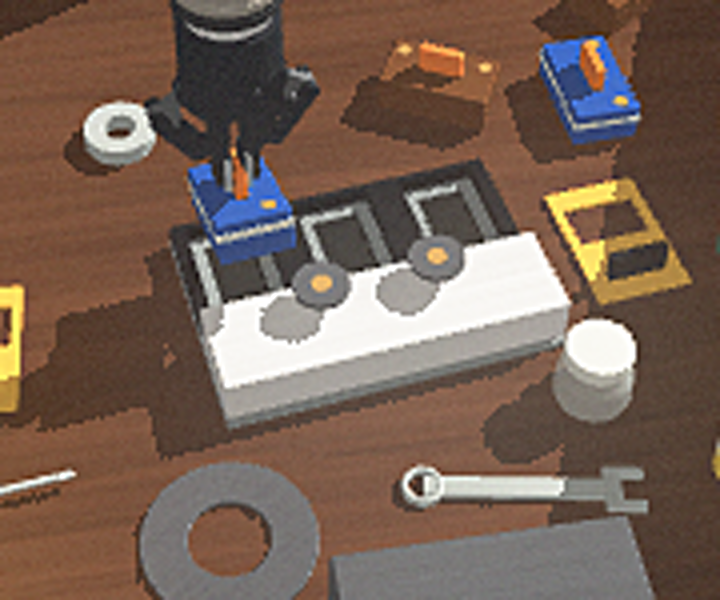

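Run:
```python
from h import *
go(.44,-.17,.06,98.3)
```

```text
shift [ 0.0665  0.1054 -0.0947] turn 0.03 jaw yaw 98.33 clock 9.75 J7 1.86 w 0.008
```

Request:
servo_tool([
  [0,0.04,-0.036,0,1],
  [0,0.08,-0.072,0,1],
  [0,0.105,-0.095,0,1],
  [0.02,0.105,-0.095,0,1],
  [0.04,0.105,-0.095,0,1],
  [0.05,0.105,-0.095,0,1],
  [0.055,0.105,-0.095,0,1],
  [0.06,0.105,-0.095,0,1],
], force=25)

```text
clock: 10.55
tcp_pos: [0.4408, -0.17, 0.2393]
orientation: [-1.313, 1.139, 1.32]
contact_force: [-0.2, -0.0, -3.8]
grip_width: 0.0081
```

Request:
servo_tool([
  [0.004,0,0,0,1],
  [0.006,0,0,0,1],
])

```text
clock: 10.75
tcp_pos: [0.441, -0.1699, 0.2332]
orientation: [-1.313, 1.139, 1.32]
contact_force: [0.5, 0.3, -5.0]
grip_width: 0.0082
```

Request:
servo_tool([
  [0.003,0,0,0,1],
  [0.006,0,0,0,1],
])

```text
clock: 10.95
tcp_pos: [0.442, -0.1698, 0.2277]
orientation: [-1.315, 1.137, 1.318]
contact_force: [3.4, 0.9, 4.1]
grip_width: 0.0098
```

Request:
servo_tool([
  [0.003,0,0,0,1],
  [0.005,0,0,0,1],
])

```text
clock: 11.15
tcp_pos: [0.445, -0.1694, 0.2243]
orientation: [-1.32, 1.132, 1.313]
contact_force: [7.2, 5.1, 14.6]
grip_width: 0.0091
```

Contact made. I release, rise and remeasure.

Request:
servo_tool([
  [0,0,0,0,-1],
  [0,0,0,0,-1],
  [0,0,0,0,-1],
  [-0.03,0,0,0,-1],
  [-0.06,0,0,0,-1],
  [-0.06,0,0,0,-1],
  [-0.06,0,0,0,-1],
  [-0.06,0,0,0,-1],
])

```text
clock: 11.95
tcp_pos: [0.444, -0.1693, 0.2834]
orientation: [-1.319, 1.133, 1.314]
contact_force: [0.6, 0.2, -1.1]
grip_width: 0.0851
```

Run:
```python
from h import *
o=get_obs();f=grab_frame("wrist");c=cam("wrist",o)
for col,z in (("blue",.036),("orange",.06)):
  for b in blobs(f,c,col,z,300):pass
go(.44,-.17,.042,98.3)
```

```text
blue px [256. 205.] ctr 0.4532 -0.1683 size 98.5 x 59.0 long-axis 8.7
orange px [129. 237.] ctr 0.4915 -0.2580 size 63.9 x 39.4 long-axis 86.7
orange px [256. 218.] ctr 0.4504 -0.1690 size 45.6 x 8.8 long-axis 8.6
shift [ 0.0683  0.0043 -0.0001] turn 0.16 jaw yaw 98.46 clock 12.0 J7 2.12 w 0.0854
```

Request:
servo_tool([
  [0.03,-0.0083,0,0,-1],
  [0.06,-0.0083,0,0,-1],
  [0.07,-0.0083,0,0,-1],
  [0.0705,-0.0083,0,0,-1],
  [0.0705,-0.0083,0,0,1],
  [0.0705,-0.0083,0,0,1],
  [0.0705,-0.0083,0,0,1],
  [0.0705,-0.0083,0,0,1],
], force=80)

```text
clock: 12.8
tcp_pos: [0.4527, -0.1681, 0.2136]
orientation: [-1.32, 1.132, 1.313]
contact_force: [-1.1, 0.2, -0.6]
grip_width: 0.0282
```

Request:
servo_tool([
  [0,0,0,0,1],
  [0,0,0,0,1],
  [-0.03,0,0,0,1],
  [-0.06,0,0,0,1],
  [-0.08,0,0,0,1],
  [-0.08,0,0,0,1],
  [-0.08,0,0,0,1],
])

```text
clock: 13.5
tcp_pos: [0.4519, -0.1678, 0.293]
orientation: [-1.319, 1.132, 1.314]
contact_force: [-0.8, -0.0, -5.1]
grip_width: 0.0081
```

```bash
cat >> h.py <<'E'
def end(col="blue",dx=.1755):
    """row of the held module's robot-side top edge -> offset along tool y (two columns off-centre)"""
    o,M=tool();f=grab_frame("wrist");c=cam("wrist",o);m=mask(f,col);rows=[]
    for u in (235,245,265,275):
        v=np.flatnonzero(m[100:260,u]); # longest run of colour = top face
        r=np.split(v,np.flatnonzero(np.diff(v)>1)+1);rows.append(max(r,key=len)[0]+100)
    v=np.median(rows)
    offs=np.linspace(-.012,.012,49);q=[proj(c,(M@np.array([dx,a+.05,0])+o["tcp_pos"])[None])[0,1] for a in offs]
    print("end rows",rows,"offset",round(float(np.interp(v,q[::-1],offs[::-1])),4),"w",o["grip_width"],"F",o["contact_force"])
E
python3 - <<'E'
from h import *
end();go(.5308,-.0625,.10,98.3)
E
```

```text
end rows [np.int64(153), np.int64(152), np.int64(152), np.int64(185)] offset 0.0008 w 0.008051395649548737 F [-0.7674 -0.0483 -5.0511]
shift [ 0.0197 -0.0938  0.0924] turn 0.18 jaw yaw 98.48 clock 13.55 J7 2.11 w 0.0083
```

Request:
servo_tool([
  [0,-0.03,0.03,0,1],
  [0,-0.065,0.064,0,1],
  [0,-0.0945,0.0924,0.2,1],
  [0,-0.0945,0.0924,0.2,1],
  [0.02,-0.0945,0.0924,0.2,1],
  [0.035,-0.0945,0.0924,0.2,1],
  [0.035,-0.0945,0.0924,0.2,1],
  [0.035,-0.0945,0.0924,0.2,1],
])

```text
clock: 14.35
tcp_pos: [0.531, -0.0626, 0.2566]
orientation: [-1.314, 1.137, 1.315]
contact_force: [0.3, -0.4, -3.8]
grip_width: 0.0083
```

Run:
```python
from h import *
end();go(.5308,-.0625,.0475,98.3)
```

```text
end rows [np.int64(152), np.int64(152), np.int64(152), np.int64(185)] offset 0.001 w 0.008324431853006256 F [ 0.2818 -0.4001 -3.8088]
shift [0.0369 0.0007 0.0002] turn -0.04 jaw yaw 98.26 clock 14.4 J7 1.9 w 0.0078
```

Request:
servo_tool([
  [0.012,-0.0003,0,0,1],
  [0.022,-0.0003,0,0,1],
  [0.03,-0.0003,0,0,1],
  [0.034,-0.0003,0,0,1],
  [0.036,-0.0003,0,0,1],
  [0.036,-0.0003,0,0,1],
])

```text
clock: 15.0
tcp_pos: [0.5313, -0.0628, 0.2224]
orientation: [-1.313, 1.136, 1.315]
contact_force: [-9.8, 0.9, 12.3]
grip_width: 0.008
```

Request:
servo_tool([
  [0,0.001,0,0,1],
  [0,0.001,0,0,-0.4],
  [0,0.001,0,0,-0.4],
  [0,0.001,0,0,-0.4],
  [-0.03,0.001,0,0,-0.5],
  [-0.07,0.001,0,0,-1],
  [-0.12,0.001,0,0,-1],
  [-0.12,0.001,0,0,-1],
])

```text
clock: 15.8
tcp_pos: [0.5328, -0.0638, 0.3487]
orientation: [-1.319, 1.128, 1.305]
contact_force: [0.5, -0.3, 0.0]
grip_width: 0.0854
```

Run:
```python
from h import *
o=get_obs();f=grab_frame("wrist");c=cam("wrist",o);cv2.imwrite("pics/w4.png",f[...,::-1]);np.save("pics/w4.npy",f)
for z in (.044,.036):blobs(f,c,"blue",z,300)
go(.365,.277,.15,93)
```

```text
blue px [258. 172.] ctr 0.5308 -0.0629 size 98.0 x 60.2 long-axis 8.3
blue px [507.  88.] ctr 0.3774 0.2129 size 87.8 x 17.1 long-axis 4.2
blue px [258. 172.] ctr 0.5330 -0.0625 size 100.9 x 61.9 long-axis 8.3
blue px [507.  88.] ctr 0.3751 0.2214 size 90.4 x 17.6 long-axis 4.2
shift [0.0222 0.1166 0.3607] turn 5.23 jaw yaw 98.23 clock 15.85 J7 1.85 w 0.0853
```

View pics/w4.png

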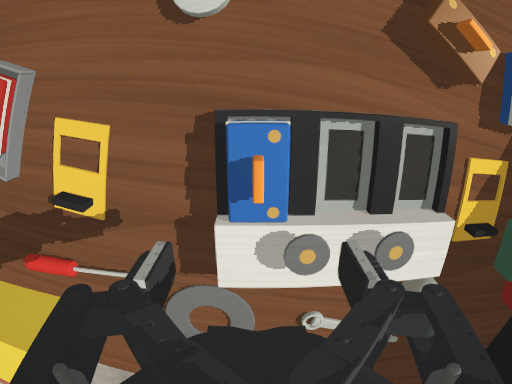

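Request:
servo_tool([
  [0,0.015,0.045,0,-1],
  [0,0.03,0.09,1,-1],
  [0,0.045,0.135,2,-1],
  [0,0.06,0.18,3,-1],
  [0,0.075,0.225,4,-1],
  [0,0.09,0.27,5,-1],
  [0,0.105,0.315,5,-1],
  [0,0.117,0.36,5,-1],
])

```text
clock: 16.65
tcp_pos: [0.3629, 0.2776, 0.3444]
orientation: [-1.253, 1.176, 1.246]
contact_force: [2.2, 1.2, 0.6]
grip_width: 0.0859
```

Request:
servo_tool([
  [0.022,0,0,0,-1],
  [0.022,0,0,0,-1],
])

```text
clock: 16.85
tcp_pos: [0.3612, 0.2782, 0.3199]
orientation: [-1.257, 1.179, 1.25]
contact_force: [-0.7, -1.1, -0.7]
grip_width: 0.0851
```

```bash
cat > loc.py <<'E'
from h import *
import sys
x,y=map(float,sys.argv[1:3])
o=get_obs();f=grab_frame("wrist");c=cam("wrist",o)
b=min(blobs(f,c,"blue",.036,400,False),key=lambda q:np.hypot(q[0]-x,q[1]-y));print(b)
go(b[0],b[1],.039,b[4]+90)
E
python3 loc.py .366 .276
```

```text
(0.3647685546875, 0.2773736572265625, 98.73841094970703, 59.17921829223633, 3.544506072998047)
shift [ 0.1089 -0.0021  0.0003] turn -0.24 jaw yaw 93.31 clock 16.9 J7 0.87 w 0.0854
```

Request:
servo_tool([
  [0.04,-0.002,0,0,-1],
  [0.08,-0.002,0,0,-1],
  [0.102,-0.002,0,0,-1],
  [0.108,-0.002,0,0,-1],
  [0.1085,-0.002,0,0,-0.5],
  [0.1085,-0.002,0,0,1],
  [0.1085,-0.002,0,0,1],
  [0.1085,-0.002,0,0,1],
], force=80)

```text
clock: 17.7
tcp_pos: [0.3651, 0.2773, 0.2135]
orientation: [-1.255, 1.178, 1.247]
contact_force: [-0.0, 0.2, 0.2]
grip_width: 0.028
```

Request:
servo_tool([
  [0,0,0,0,1],
  [0,0,0,0,1],
  [0,0,0,0,1],
  [-0.03,0,0,0,1],
  [-0.06,0,0,0,1],
  [-0.09,0,0,0,1],
  [-0.09,0,0,0,1],
  [-0.09,0,0,0,1],
])

```text
clock: 18.5
tcp_pos: [0.3643, 0.2772, 0.3034]
orientation: [-1.255, 1.177, 1.247]
contact_force: [0.5, -0.3, -4.1]
grip_width: 0.0082
```

Run:
```python
from h import *
end();go(.5036,.1236,.13,98.3)
```

```text
end rows [np.int64(150), np.int64(150), np.int64(150), np.int64(182)] offset 0.002 w 0.00824389352831635 F [ 0.5084 -0.3335 -4.065 ]
shift [ 0.0005 -0.1305 -0.1611] turn -4.99 jaw yaw 93.31 clock 18.55 J7 0.89 w 0.0085
```

Request:
servo_tool([
  [0,-0.033,-0.04,-1.5,1],
  [0,-0.066,-0.08,-3,1],
  [0,-0.1,-0.12,-5,1],
  [0,-0.1325,-0.161,-5,1],
  [0.02,-0.1325,-0.161,-5,1],
  [0.045,-0.1325,-0.161,-5,1],
  [0.045,-0.1325,-0.161,-5,1],
  [0.045,-0.1325,-0.161,-5,1],
])

```text
clock: 19.35
tcp_pos: [0.5034, 0.1233, 0.2554]
orientation: [-1.316, 1.143, 1.316]
contact_force: [-3.2, -0.1, -2.8]
grip_width: 0.0083
```

Run:
```python
from h import *
end();go(.5036,.1236,.0475,98.3)
```

```text
end rows [np.int64(171), np.int64(171), np.int64(171), np.int64(197)] offset -0.0087 w 0.008309204746246275 F [-3.1935 -0.0555 -2.7834]
shift [0.0355 0.0003 0.0002] turn 0.03 jaw yaw 98.33 clock 19.4 J7 1.47 w 0.0084
```

Request:
servo_tool([
  [-0.02,0.002,0,0,1],
  [-0.04,0.002,0,0,1],
  [-0.04,0.002,0,0,1],
  [-0.04,0.002,0,0,1],
])

```text
clock: 19.8
tcp_pos: [0.5022, 0.1235, 0.2954]
orientation: [-1.318, 1.14, 1.315]
contact_force: [0.1, 0.5, -4.1]
grip_width: 0.0082
```

Run:
```python
from h import *
end();go(.5036,.1236,.0475,98.3)
f=grab_frame("wrist");s=grab_frame("scene")
a=f[60:260,130:380,::-1];b=s[130:280,230:400,::-1]
cv2.imwrite("pics/w5.png",np.hstack([cv2.resize(a,(400,320)),cv2.resize(b,(363,320))]))
```

```text
end rows [np.int64(172), np.int64(171), np.int64(172), np.int64(197)] offset -0.0092 w 0.008203687778559999 F [ 0.0698  0.5222 -4.1375]
shift [ 0.0745 -0.002   0.0003] turn 0.03 jaw yaw 98.33 clock 19.85 J7 1.45 w 0.0079
```

View pics/w5.png

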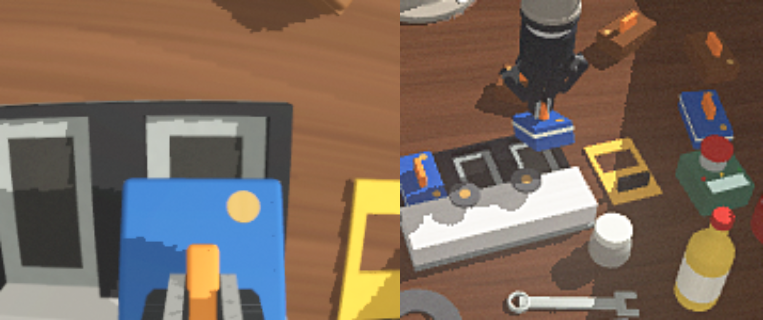

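Picture 10: the held module is pitched, near end low. I re-level it on the free table spot where it came from.

Run:
```python
from h import *
go(.375,.265,.065,93.3)
```

```text
shift [0.0566 0.1046 0.1588] turn 5.03 jaw yaw 98.33 clock 19.95 J7 1.45 w 0.0081
```

Request:
servo_tool([
  [0,0.03,0.04,2,1],
  [0,0.06,0.08,4,1],
  [0,0.09,0.13,5,1],
  [0,0.1046,0.159,5,1],
  [0.02,0.1046,0.159,5,1],
  [0.04,0.1046,0.159,5,1],
  [0.057,0.1046,0.159,5,1],
  [0.06,0.1046,0.159,5,1],
], force=25)

```text
clock: 20.75
tcp_pos: [0.3741, 0.2647, 0.2325]
orientation: [-1.254, 1.191, 1.254]
contact_force: [-1.1, 0.3, -0.8]
grip_width: 0.0084
```

Request:
servo_tool([
  [0.004,0,0,0,1],
  [0.008,0,0,0,1],
  [0.012,0,0,0,1],
  [0.012,0,0,0,1],
])

```text
clock: 21.15
tcp_pos: [0.3814, 0.2643, 0.2264]
orientation: [-1.253, 1.178, 1.242]
contact_force: [10.4, -14.0, 47.6]
grip_width: 0.008
```

Request:
servo_tool([
  [-0.003,0,0,0,1],
  [-0.003,0,0,0,-1],
  [-0.003,0,0,0,-1],
  [-0.003,0,0,0,-1],
  [-0.04,0,0,0,-1],
  [-0.08,0,0,0,-1],
  [-0.08,0,0,0,-1],
  [-0.08,0,0,0,-1],
])

```text
clock: 21.95
tcp_pos: [0.3804, 0.2647, 0.3066]
orientation: [-1.253, 1.177, 1.242]
contact_force: [0.7, -0.7, -0.7]
grip_width: 0.0855
```

```bash
python3 loc.py .385 .265
```

```text
(0.41206207275390627, 0.2680279846191406, 100.19839477539062, 59.17803192138672, 4.633545875549316)
shift [ 0.094  -0.0314  0.0021] turn -1.54 jaw yaw 93.1 clock 22.0 J7 0.94 w 0.0854
```

Request:
servo_tool([
  [0,-0.0314,0.002,-1.5,-1],
  [0,-0.0314,0.002,-1.5,-1],
  [0,-0.0314,0.002,-1.5,-1],
])

```text
clock: 22.3
tcp_pos: [0.411, 0.2677, 0.3044]
orientation: [-1.273, 1.17, 1.262]
contact_force: [-0.4, -0.3, 0.3]
grip_width: 0.0852
```

```bash
python3 loc.py .41 .265
python3 - <<'E'
from h import *
f=grab_frame("wrist");cv2.imwrite("pics/w6.png",f[...,::-1])
E
```

```text
(0.4120467529296875, 0.26794927978515626, 98.75027465820312, 59.140602111816406, 4.758727073669434)
shift [ 0.0925 -0.0011  0.0005] turn -0.18 jaw yaw 94.58 clock 22.35 J7 1.01 w 0.0855
```

View pics/w6.png

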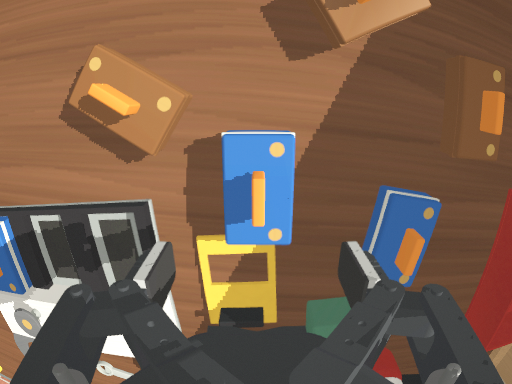

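Request:
servo_tool([
  [0.04,-0.001,0,0,-1],
  [0.07,-0.001,0,0,-1],
  [0.088,-0.001,0,0,-1],
  [0.092,-0.001,0,0,-1],
  [0.092,-0.001,0,0,-0.5],
  [0.092,-0.001,0,0,1],
  [0.092,-0.001,0,0,1],
  [0.092,-0.001,0,0,1],
], force=110)

```text
clock: 23.2
tcp_pos: [0.4121, 0.2678, 0.2137]
orientation: [-1.273, 1.167, 1.262]
contact_force: [0.0, -0.4, 0.0]
grip_width: 0.0284
```

Request:
servo_tool([
  [0,0,0,0,1],
  [0,0,0,0,1],
  [0,0,0,0,1],
  [-0.02,0,0,0,1],
  [-0.05,0,0,0,1],
  [-0.08,0,0,0,1],
  [-0.1,0,0,0,1],
  [-0.1,0,0,0,1],
])

```text
clock: 24.0
tcp_pos: [0.4121, 0.2683, 0.3158]
orientation: [-1.272, 1.162, 1.261]
contact_force: [0.8, 1.3, -4.7]
grip_width: 0.0072
```

Run:
```python
from h import *
end();go(.5036,.1236,.14,98.3)
```

```text
end rows [np.int64(151), np.int64(151), np.int64(151), np.int64(183)] offset 0.0015 w 0.007171203112031479 F [ 0.8302  1.2814 -4.7338]
shift [ 0.0019 -0.0802 -0.1513] turn -3.69 jaw yaw 94.61 clock 24.05 J7 1.01 w 0.0074
```

Request:
servo_tool([
  [0,-0.015,-0.025,-1,1],
  [0,-0.03,-0.055,-2,1],
  [0,-0.045,-0.085,-3,1],
  [0,-0.06,-0.115,-3.7,1],
  [0,-0.075,-0.14,-3.7,1],
  [0,-0.081,-0.151,-3.7,1],
  [0,-0.081,-0.151,-3.7,1],
  [0,-0.081,-0.151,-3.7,1],
])

```text
clock: 24.85
tcp_pos: [0.5035, 0.1248, 0.3138]
orientation: [-1.319, 1.134, 1.311]
contact_force: [-1.0, 0.8, -3.8]
grip_width: 0.0075
```

Run:
```python
from h import *
end();go(.5036,.1236,.0475,98.3)
```

```text
end rows [np.int64(151), np.int64(151), np.int64(151), np.int64(183)] offset 0.0015 w 0.007510888337106069 F [-0.9933  0.8393 -3.8495]
shift [ 0.0936  0.0006 -0.0016] turn 0.12 jaw yaw 98.42 clock 24.9 J7 1.45 w 0.0072
```

Request:
servo_tool([
  [0.03,-0.0004,-0.0016,0,1],
  [0.05,-0.0004,-0.0016,0,1],
  [0.065,-0.0004,-0.0016,0,1],
  [0.075,-0.0004,-0.0016,0,1],
  [0.082,-0.0004,-0.0016,0,1],
  [0.088,-0.0004,-0.0016,0,1],
  [0.091,-0.0004,-0.0016,0,1],
  [0.092,-0.0004,-0.0016,0,1],
])

```text
clock: 25.7
tcp_pos: [0.5046, 0.1241, 0.2224]
orientation: [-1.319, 1.132, 1.312]
contact_force: [-4.3, 0.5, 9.7]
grip_width: 0.0072
```

Seated at the same height as before (0.2224). I release, rise and move toward module C.

Request:
servo_tool([
  [0,0,0,0,-0.4],
  [0,0,0,0,-0.4],
  [0,0,0,0,-0.4],
  [-0.03,0,0,0,-0.5],
  [-0.07,0,0,0,-1],
  [-0.12,0,0,0,-1],
  [-0.12,0,0,0,-1],
])

```text
clock: 26.4
tcp_pos: [0.5063, 0.1243, 0.3489]
orientation: [-1.321, 1.121, 1.305]
contact_force: [0.4, 1.1, -0.2]
grip_width: 0.0852
```

Run:
```python
from h import *
o=get_obs();f=grab_frame("wrist");c=cam("wrist",o)
for col,z in (("blue",.044),("blue",.036),("yellow",.005)):blobs(f,c,col,z,300)
go(.455,.416,.15,86.3)
```

```text
blue px [488. 168.] ctr 0.4552 0.4041 size 96.1 x 63.8 long-axis -3.4
blue px [ 85. 172.] ctr 0.5308 -0.0601 size 98.5 x 62.9 long-axis 8.3
blue px [467. 160.] ctr 0.4520 0.3585 size 89.1 x 14.3 long-axis -3.8
blue px [113. 166.] ctr 0.5196 -0.0226 size 91.1 x 5.9 long-axis 7.9
blue px [256. 170.] ctr 0.5049 0.1239 size 97.9 x 60.3 long-axis 8.5
blue px [488. 168.] ctr 0.4559 0.4126 size 98.9 x 65.6 long-axis -3.4
blue px [ 85. 172.] ctr 0.5338 -0.0651 size 101.4 x 64.8 long-axis 8.3
blue px [467. 160.] ctr 0.4526 0.3657 size 91.7 x 14.7 long-axis -3.8
blue px [113. 166.] ctr 0.5222 -0.0265 size 93.8 x 6.1 long-axis 7.9
blue px [256. 170.] ctr 0.5071 0.1242 size 100.8 x 62.1 long-axis 8.5
yellow px [  6. 324.] ctr 0.9747 -0.3658 size 402.0 x 73.9 long-axis -26.0
yellow px [360. 199.] ctr 0.5296 0.2563 size 119.5 x 80.3 long-axis 7.7
shift [0.0235 0.0073 0.296 ] turn 12.1 jaw yaw 98.4 clock 26.45 J7 1.44 w 0.0852
```

Request:
servo_tool([
  [0,0.001,0.04,2,-1],
  [0,0.002,0.08,4,-1],
  [0,0.003,0.125,6,-1],
  [0,0.004,0.17,8,-1],
  [0,0.005,0.215,10,-1],
  [0,0.006,0.26,12,-1],
  [0.01,0.007,0.294,12,-1],
  [0.02,0.007,0.294,12,-1],
])

```text
clock: 27.25
tcp_pos: [0.4525, 0.42, 0.3251]
orientation: [-1.17, 1.222, 1.164]
contact_force: [-0.4, -0.6, -0.6]
grip_width: 0.0857
```

Request:
servo_tool([
  [0,0,0,0,-1],
  [0,0,0,0,-1],
])

```text
clock: 27.45
tcp_pos: [0.4522, 0.4195, 0.324]
orientation: [-1.17, 1.224, 1.164]
contact_force: [0.0, -0.5, -1.0]
grip_width: 0.0854
```

```bash
python3 loc.py .456 .415
```

```text
(0.45575350952148436, 0.4174307861328125, 98.53751373291016, 58.8930778503418, -3.7381591796875)
shift [ 0.1127 -0.0019 -0.0021] turn 0.56 jaw yaw 86.82 clock 27.5 J7 0.75 w 0.0856
```

Request:
servo_tool([
  [0.04,-0.0022,-0.002,0.5,-1],
  [0.08,-0.0022,-0.002,0.5,-1],
  [0.105,-0.0022,-0.002,0.5,-1],
  [0.112,-0.0022,-0.002,0.5,-1],
  [0.112,-0.0022,-0.002,0.5,-0.5],
  [0.112,-0.0022,-0.002,0.5,1],
  [0.112,-0.0022,-0.002,0.5,1],
  [0.112,-0.0022,-0.002,0.5,1],
])

```text
clock: 28.3
tcp_pos: [0.4565, 0.4178, 0.2142]
orientation: [-1.162, 1.225, 1.156]
contact_force: [0.4, -0.6, -0.9]
grip_width: 0.0279
```

Request:
servo_tool([
  [0,0,0,0,1],
  [0,0,0,0,1],
  [0,0,0,0,1],
  [-0.02,0,0,0,1],
  [-0.05,0,0,0,1],
  [-0.08,0,0,0,1],
  [-0.12,0,0,0,1],
  [-0.12,0,0,0,1],
])

```text
clock: 29.1
tcp_pos: [0.4563, 0.4182, 0.3392]
orientation: [-1.16, 1.216, 1.155]
contact_force: [1.3, 0.7, -2.7]
grip_width: 0.0076
```

Run:
```python
from h import *
end();go(.5172,.0306,.16,98.3)
```

```text
end rows [np.int64(148), np.int64(148), np.int64(148), np.int64(180)] offset 0.0029 w 0.007588284491741514 F [ 1.3261  0.6654 -2.7067]
shift [ 0.0002 -0.0863 -0.3823] turn -11.97 jaw yaw 86.33 clock 29.15 J7 0.75 w 0.0075
```

Request:
servo_tool([
  [0,-0.006,-0.025,-2,1],
  [0,-0.015,-0.065,-4,1],
  [0,-0.024,-0.105,-6,1],
  [0,-0.033,-0.145,-8,1],
  [0,-0.042,-0.185,-10,1],
  [0,-0.051,-0.225,-12,1],
  [0,-0.06,-0.265,-12,1],
  [0,-0.068,-0.3,-12,1],
])

```text
clock: 29.95
tcp_pos: [0.5033, 0.1115, 0.332]
orientation: [-1.315, 1.122, 1.309]
contact_force: [0.7, -0.2, -4.7]
grip_width: 0.0074
```

Run:
```python
from h import *
go(.5172,.0306,.16,98.3)
```

```text
shift [-0.0016 -0.0022 -0.0821] turn -0.02 jaw yaw 98.28 clock 29.95 J7 1.47 w 0.0074
```

Request:
servo_tool([
  [0,-0.003,-0.025,0,1],
  [0,-0.004,-0.05,0,1],
  [0,-0.005,-0.072,0,1],
  [0,-0.005,-0.082,0,1],
  [0,-0.005,-0.082,0,1],
  [0,-0.005,-0.082,0,1],
])

```text
clock: 30.55
tcp_pos: [0.5197, 0.0322, 0.3307]
orientation: [-1.314, 1.122, 1.311]
contact_force: [0.1, 0.5, -4.3]
grip_width: 0.007
```

Run:
```python
from h import *
end();go(.5172,.0306,.048,98.3)
```

```text
end rows [np.int64(148), np.int64(148), np.int64(147), np.int64(180)] offset 0.003 w 0.0069780998543717675 F [ 0.1145  0.548  -4.2843]
shift [ 0.1099  0.0042 -0.0025] turn 0.09 jaw yaw 98.39 clock 30.6 J7 1.65 w 0.0072
```

Request:
servo_tool([
  [0.03,0.0015,-0.0025,0,1],
  [0.06,0.0015,-0.0025,0,1],
  [0.075,0.0015,-0.0025,0,1],
  [0.085,0.0015,-0.0025,0,1],
  [0.094,0.0015,-0.0025,0,1],
  [0.102,0.0015,-0.0025,0,1],
  [0.107,0.0015,-0.0025,0,1],
  [0.109,0.0015,-0.0025,0,1],
])

```text
clock: 31.4
tcp_pos: [0.5193, 0.0308, 0.2227]
orientation: [-1.313, 1.123, 1.313]
contact_force: [-15.8, -1.7, 35.5]
grip_width: 0.0068
```

Request:
servo_tool([
  [-0.001,0.001,0,0,1],
  [-0.001,0.001,0,0,-0.4],
  [-0.001,0.001,0,0,-0.4],
  [-0.001,0.001,0,0,-0.4],
  [-0.03,0,0,0,-0.5],
  [-0.07,0,0,0,-1],
  [-0.12,0,0,0,-1],
  [-0.12,0,0,0,-1],
])

```text
clock: 32.2
tcp_pos: [0.5208, 0.0294, 0.349]
orientation: [-1.317, 1.113, 1.304]
contact_force: [1.5, 0.2, 0.3]
grip_width: 0.0855
```

Run:
```python
from h import *
o=get_obs();f=grab_frame("wrist");c=cam("wrist",o);np.save("pics/w7.npy",f);np.save("pics/w7T.npy",c[1]);cv2.imwrite("pics/w7.png",f[...,::-1])
for col,z in (("blue",.044),("yellow",.005)):blobs(f,c,col,z,300)
m=mask(f,"white");blobs(f,c,"white",.048,1500)
# stud heads: grey discs at z .073
for p in ([.5838,.0877],[.5972,-.0053]):print(proj(c,[np.r_[p,.073]]).round(1))
```

```text
blue px [348. 168.] ctr 0.5043 0.1227 size 98.6 x 60.8 long-axis 8.6
blue px [257. 168.] ctr 0.5182 0.0320 size 98.6 x 60.0 long-axis 8.2
blue px [161. 167.] ctr 0.5307 -0.0620 size 98.6 x 60.8 long-axis 8.3
yellow px [408. 374.] ctr 0.9050 0.3959 size 125.2 x 55.4 long-axis 38.6
yellow px [ 15. 327.] ctr 0.9964 -0.4783 size 550.6 x 113.9 long-axis -35.9
yellow px [425. 198.] ctr 0.5303 0.2560 size 120.3 x 81.6 long-axis 7.8
yellow px [ 27. 167.] ctr 0.5649 -0.2813 size 121.2 x 83.9 long-axis -3.6
white px [247. 247.] ctr 0.6071 0.0436 size 277.6 x 78.1 long-axis -82.0
[[304.2 252.4]]
[[206.5 252.4]]
```

View pics/w7.png

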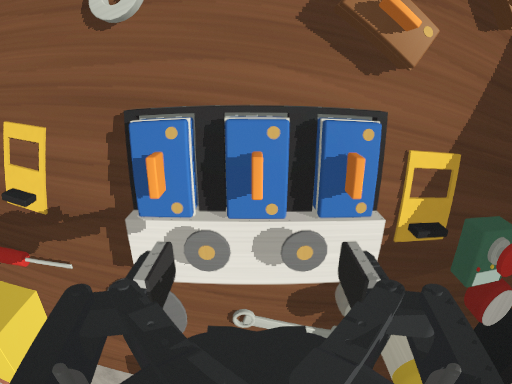

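Picture 12: all three modules are seated flat, centres within 1.5 mm of the pockets. Next is plate0: grip its fin by the ends, so that it can pivot in the jaws.

Run:
```python
from h import *
go(.568,.2611,.012,97.8)
```

```text
shift [ 0.1648 -0.0784  0.2205] turn 0.56 jaw yaw 98.36 clock 32.25 J7 1.65 w 0.0855
```

Request:
servo_tool([
  [0,-0.016,0.044,0,-1],
  [0,-0.032,0.088,0,-1],
  [0,-0.048,0.132,0.5,-1],
  [0,-0.064,0.176,0.5,-1],
  [0,-0.078,0.22,0.5,-1],
  [0.05,-0.078,0.22,0.5,-1],
  [0.08,-0.078,0.22,0.5,-1],
  [0.08,-0.078,0.22,0.5,-1],
])

```text
clock: 33.05
tcp_pos: [0.5639, 0.2592, 0.2642]
orientation: [-1.309, 1.13, 1.307]
contact_force: [-0.5, -0.8, -0.1]
grip_width: 0.0856
```

Run:
```python
from h import *
o=get_obs();f=grab_frame("wrist");c=cam("wrist",o);np.save("pics/w8.npy",f)
blobs(f,c,"yellow",.005,800);blobs(f,c,"black",.031,300)
go(.568,.2611,.012,97.8)
```

```text
yellow px [259. 162.] ctr 0.5304 0.2564 size 119.9 x 80.0 long-axis 7.7
black px [441. 342.] ctr 0.7938 0.5885 size 473.6 x 124.7 long-axis 55.3
black px [385. 308.] ctr 0.6537 0.3942 size 59.3 x 28.4 long-axis -13.7
black px [191. 342.] ctr 0.7742 0.1078 size 608.2 x 211.8 long-axis -68.4
black px [353. 279.] ctr 0.6192 0.3515 size 75.3 x 23.7 long-axis 32.9
black px [251. 205.] ctr 0.5634 0.2611 size 48.0 x 16.4 long-axis -82.1
black px [43. 91.] ctr 0.5080 0.0724 size 106.0 x 93.1 long-axis 8.2
black px [147.  99.] ctr 0.4941 0.1728 size 105.5 x 5.4 long-axis 7.4
shift [ 0.0822 -0.0019  0.001 ] turn 0.06 jaw yaw 97.86 clock 33.1 J7 1.3 w 0.0853
```

Request:
servo_tool([
  [0.03,-0.002,0.001,0,-1],
  [0.06,-0.002,0.001,0,-1],
  [0.077,-0.002,0.001,0,-1],
  [0.082,-0.002,0.001,0,-1],
  [0.082,-0.002,0.001,0,0.6],
  [0.082,-0.002,0.001,0,0.6],
  [0.082,-0.002,0.001,0,0.6],
  [0.082,-0.002,0.001,0,0.6],
], force=60)

```text
clock: 33.9
tcp_pos: [0.5689, 0.2614, 0.1873]
orientation: [-1.309, 1.123, 1.302]
contact_force: [-0.2, -0.3, 4.7]
grip_width: 0.048
```

Request:
servo_tool([
  [0,0,0,0,0.6],
  [0,0,0,0,0.6],
  [-0.02,0,0,0,0.6],
  [-0.05,0,0,0,0.6],
  [-0.08,0,0,0,0.6],
  [-0.11,0,0,0,0.6],
  [-0.13,0,0,0,0.6],
  [-0.13,0,0,0,0.6],
])

```text
clock: 34.7
tcp_pos: [0.568, 0.2603, 0.3206]
orientation: [-1.31, 1.117, 1.299]
contact_force: [0.6, 0.1, -2.3]
grip_width: 0.0482
```

Run:
```python
from h import *
o=get_obs();f=grab_frame("wrist");c=cam("wrist",o);np.save("pics/w9.npy",f)
print(o["contact_force"],o["moment"],o["grip_width"])
k=max(cv2.findContours(mask(f,"yellow"),0,1)[0],key=cv2.contourArea);print(cv2.boundingRect(k),cv2.boxPoints(cv2.minAreaRect(k)).round())
# predicted nose edge px for level plate (underside 12 mm beyond tip)
M=tool()[1]
for t in (0,10,20,30):
    a=np.radians(t);piv=np.array([.160,0,0])
    for s in (1,-1):
        r=np.array([.025,.098,s*.04]);x,y=r[0],r[1]
        q=piv+[x*np.cos(a)+y*np.sin(a),-x*np.sin(a)+y*np.cos(a),r[2]]
        print(t,proj(c,(M@q+o["tcp_pos"])[None]).round(0)[0])
```

```text
[ 0.5818  0.0882 -2.3279] [-0.0524 -0.1068  0.0124] 0.048204226698756916
(178, 52, 158, 191) [[177. 241.]
 [178.  51.]
 [335.  53.]
 [334. 242.]]
0 [334.  61.]
0 [180.  61.]
10 [327.  74.]
10 [187.  74.]
20 [321.  89.]
20 [193.  89.]
30 [316. 106.]
30 [197. 106.]
```

Run:
```python
from h import *
go(.7427,.0159,.15,98.3);go(.7427,.0159,.07,98.3)
```

```text
shift [-0.0045 -0.1404 -0.2659] turn -0.44 jaw yaw 97.86 clock 34.75 J7 1.28 w 0.0481
shift [ 0.0755 -0.139  -0.2667] turn -0.44 jaw yaw 97.86 clock 34.75 J7 1.28 w 0.0481
```

Request:
servo_tool([
  [-0.005,-0.016,-0.03,0,0.6],
  [-0.005,-0.034,-0.065,0,0.6],
  [-0.005,-0.055,-0.105,0,0.6],
  [-0.005,-0.077,-0.145,-0.4,0.6],
  [-0.005,-0.098,-0.185,-0.4,0.6],
  [-0.005,-0.12,-0.225,-0.4,0.6],
  [-0.005,-0.14,-0.266,-0.4,0.6],
  [-0.005,-0.14,-0.266,-0.4,0.6],
])

```text
clock: 35.55
tcp_pos: [0.7437, 0.0064, 0.3211]
orientation: [-1.312, 1.128, 1.297]
contact_force: [-0.4, -1.5, -2.1]
grip_width: 0.0485
```

Request:
servo_tool([
  [0.03,0,0,0,0.6],
  [0.06,0,0,0,0.6],
  [0.075,0,0,0,0.6],
  [0.075,0,0,0,0.6],
])

```text
clock: 35.95
tcp_pos: [0.7433, 0.0075, 0.2417]
orientation: [-1.308, 1.132, 1.303]
contact_force: [-0.2, 0.2, -1.6]
grip_width: 0.048
```

```bash
cat >> h.py <<'E'
def tilt(piv=.160,h=.025):
    """tilt of the held plate from the row of its nose edge"""
    o,M=tool();f=grab_frame("wrist");c=cam("wrist",o)
    k=max(cv2.findContours(mask(f,"yellow")[:300,120:400],0,1,offset=(120,0))[0],key=cv2.contourArea);b=cv2.boundingRect(k)
    T=np.radians(np.arange(-20,80,1.));y=[]
    for a in T:
        q=np.array([piv+h*np.cos(a)+.098*np.sin(a),-h*np.sin(a)+.098*np.cos(a),0]);y.append(proj(c,(M@q+o["tcp_pos"])[None])[0,1])
    print("plate box",b,"tilt",round(np.degrees(np.interp(b[1],y,T)),1),"F",o["contact_force"],"w",round(o["grip_width"],4),"z",o["tcp_pos"])
E
python3 - <<'E'
from h import *
tilt();go(.7427,.0159,.07,98.3)
E
```

```text
plate box (178, 53, 158, 189) tilt -5.2 F [-0.1897  0.2345 -1.6282] w 0.048 z [0.7433 0.0075 0.2417]
shift [0.0013 0.0005 0.0086] turn -0.58 jaw yaw 97.72 clock 36.0 J7 1.75 w 0.0484
```

Request:
servo_tool([
  [0,0,0.0086,-0.6,0.6],
  [0,0,0.0086,-0.6,0.6],
  [0,0.015,0.0086,-0.6,0.6],
  [0,0.03,0.0086,-0.6,0.6],
  [0,0.036,0.0086,-0.6,0.6],
  [0,0.036,0.0086,-0.6,0.6],
], force=25)

```text
clock: 36.6
tcp_pos: [0.7073, 0.0113, 0.245]
orientation: [-1.319, 1.123, 1.307]
contact_force: [-0.0, 0.0, -1.9]
grip_width: 0.0481
```

Run:
```python
from h import *
tilt();go(.5972+.111*.9895,-.0053+.111*.1442,.07,98.3)
```

```text
plate box (178, 53, 158, 189) tilt -5.3 F [-0.0117  0.0352 -1.8774] w 0.0481 z [0.7073 0.0113 0.245 ]
shift [ 0.0019  0.0009 -0.0006] turn 0.04 jaw yaw 98.34 clock 36.65 J7 1.75 w 0.048
```

Request:
servo_tool([
  [-0.006,0,0,0,0.6],
  [-0.015,0.002,0,0,0.6],
  [-0.024,0.005,0,0,0.6],
  [-0.031,0.008,0,0,0.6],
  [-0.039,0.012,0,0,0.6],
  [-0.046,0.016,0,0,0.6],
  [-0.054,0.021,0,0,0.6],
  [-0.054,0.021,0,0,0.6],
])

```text
clock: 37.45
tcp_pos: [0.6864, 0.008, 0.3004]
orientation: [-1.32, 1.12, 1.304]
contact_force: [0.9, 0.9, -4.5]
grip_width: 0.0481
```

Run:
```python
from h import *
tilt()
```

```text
plate box (190, 105, 134, 142) tilt 29.6 F [ 0.9     0.8515 -4.4555] w 0.0481 z [0.6864 0.008  0.3004]
```

Request:
servo_tool([
  [0.001,-0.015,0,0,0.6],
  [0.001,-0.03,0,0,0.6],
  [0.001,-0.045,0,0,0.6],
  [0.001,-0.048,0,0,0.6],
  [-0.025,-0.048,0,0,0.6],
  [-0.05,-0.048,0,0,0.6],
  [-0.05,-0.048,0,0,0.6],
], force=60)

```text
clock: 38.2
tcp_pos: [0.7344, 0.0143, 0.3555]
orientation: [-1.323, 1.115, 1.298]
contact_force: [0.8, 0.3, -0.2]
grip_width: 0.0486
```

Run:
```python
from h import *
tilt();go(.6032,.0906,.172,98.3)
```

```text
plate box (189, 100, 135, 148) tilt 26.7 F [ 0.7744  0.3173 -0.2095] w 0.0486 z [0.7344 0.0143 0.3555]
shift [0.0059 0.1183 0.0942] turn 0.03 jaw yaw 98.33 clock 38.25 J7 1.73 w 0.0474
```

Request:
servo_tool([
  [0,0.02,0.016,0,0.6],
  [0,0.045,0.036,0,0.6],
  [0,0.07,0.056,0,0.6],
  [0,0.095,0.076,0,0.6],
  [0,0.114,0.094,0,0.6],
  [0,0.114,0.094,0,0.6],
  [0,0.114,0.094,0,0.6],
])

```text
clock: 38.95
tcp_pos: [0.6068, 0.0913, 0.3503]
orientation: [-1.322, 1.117, 1.302]
contact_force: [0.2, -0.0, -2.3]
grip_width: 0.0478
```

```bash
cat >> h.py <<'E'
ST=np.array([[.5834,.0877],[.597,-.0053]]);UX=np.array([.9895,.1442]);UY=np.array([-.1442,.9895])
def hook(i,th):
    """nose-edge position (u,v mm from stud i) of the tilted held plate, by casting the nose edge at its height"""
    o,M=tool();f=grab_frame("wrist");c=cam("wrist",o);a=np.radians(th)
    zn=o["tcp_pos"][2]-.160-(.098*np.sin(a)+.027*np.cos(a));ztop=zn+.005*np.cos(a)
    m=mask(f,"yellow")[:300,120:400];k=max(cv2.findContours(m,0,1,offset=(120,0))[0],key=cv2.contourArea);b=cv2.boundingRect(k)
    k=k[:,0];top=k[k[:,1]<b[1]+4]
    w=cast(c,[[top[:,0].min(),b[1]],[top[:,0].max(),b[1]]],ztop);d=(w-ST[i])*1e3
    print("nose z above ledge %.1f"%((zn-.048)*1e3),"nose corners u",(d@UX).round(1),"v",(d@UY).round(1),"(u of top edge; underside edge ~+2.5)","TCP u,v",((o["tcp_pos"][:2]-ST[i])@np.c_[UX,UY]*1e3).round(1))
    # stud head seen: grey disc
    g=cv2.medianBlur(cv2.cvtColor(f,cv2.COLOR_RGB2GRAY),3);return f,c
E
python3 - <<'E'
from h import *
tilt();f,c=hook(0,31);cv2.imwrite("pics/w10.png",cv2.resize(f[30:330,80:440,::-1],(720,600),interpolation=cv2.INTER_CUBIC))
go(.5834+.024*.9895,.0877+.024*.1442,.172,98.3)
E
```

```text
plate box (189, 100, 135, 148) tilt 26.7 F [ 0.1872 -0.0426 -2.3242] w 0.0478 z [0.6068 0.0913 0.3503]
nose z above ledge 68.9 nose corners u [-47.8 -48. ] v [-39.8  39.7] (u of top edge; underside edge ~+2.5) TCP u,v [24.2 -0.7]
shift [0.0056 0.0006 0.0011] turn -0.03 jaw yaw 98.27 clock 39.05 J7 1.57 w 0.0481
```

View pics/w10.png

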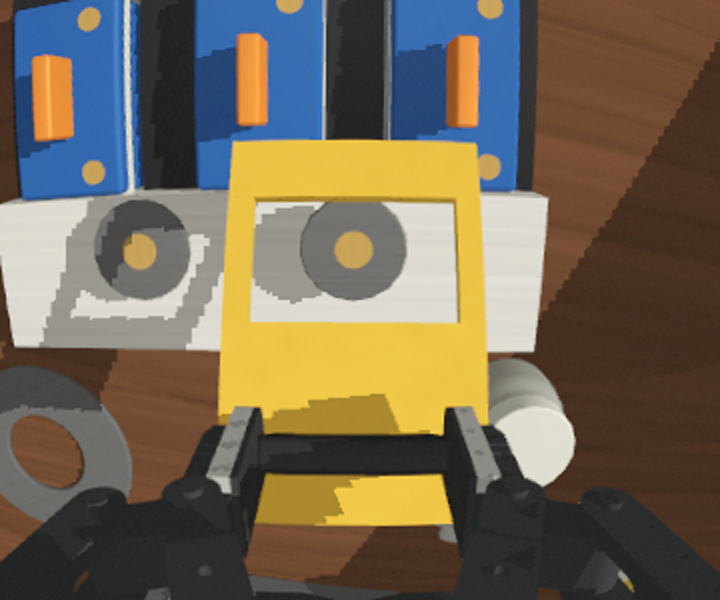

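Request:
servo_tool([
  [0.025,0.0005,0.0005,0,0.6],
  [0.045,0.0005,0.0005,0,0.6],
  [0.057,0.0005,0.0005,0,0.6],
  [0.064,0.0005,0.0005,0,0.6],
  [0.066,0.0005,0.0005,0,0.6],
  [0.066,0.0005,0.0005,0,0.6],
])

```text
clock: 39.65
tcp_pos: [0.609, 0.0908, 0.2849]
orientation: [-1.322, 1.118, 1.299]
contact_force: [0.0, -0.0, -1.4]
grip_width: 0.0482
```

Run:
```python
from h import *
tilt();hook(0,31)
```

```text
plate box (190, 100, 134, 148) tilt 26.7 F [ 0.0233 -0.0387 -1.4151] w 0.0482 z [0.609  0.0908 0.2849]
nose z above ledge 3.6 nose corners u [-45.8 -45.9] v [-39.7  39.8] (u of top edge; underside edge ~+2.5) TCP u,v [25.9 -0.6]
```

Request:
servo_tool([
  [0.0015,0,0,0,0.6],
  [0.0015,-0.005,0,0,0.6],
  [0.0015,-0.01,0,0,0.6],
  [0.0015,-0.014,0,0,0.6],
  [0.0015,-0.014,0,0,0.6],
])

```text
clock: 40.25
tcp_pos: [0.6237, 0.0931, 0.2844]
orientation: [-1.323, 1.116, 1.298]
contact_force: [-0.6, -0.2, -2.1]
grip_width: 0.0482
```

Run:
```python
from h import *
tilt();hook(0,31)
```

```text
plate box (189, 100, 135, 148) tilt 26.7 F [-0.5815 -0.2175 -2.088 ] w 0.0482 z [0.6237 0.0931 0.2844]
nose z above ledge 2.6 nose corners u [-31.3 -31.4] v [-39.6  39.8] (u of top edge; underside edge ~+2.5) TCP u,v [40.3 -0.5]
```

Request:
servo_tool([
  [0.003,0,0,0,0.6],
  [0.007,-0.0035,0,0,0.6],
  [0.012,-0.008,0,0,0.6],
  [0.017,-0.012,0,0,0.6],
  [0.017,-0.012,0,0,0.6],
], force=25)

```text
clock: 40.85
tcp_pos: [0.6356, 0.0948, 0.2667]
orientation: [-1.322, 1.118, 1.299]
contact_force: [-2.3, -0.9, 2.0]
grip_width: 0.0479
```

Run:
```python
from h import *
tilt();hook(0,20)
```

```text
plate box (188, 85, 137, 159) tilt 17.8 F [-2.2683 -0.8773  1.9764] w 0.0479 z [0.6356 0.0948 0.2667]
nose z above ledge 0.1 nose corners u [-29.3 -29.4] v [-38.9  39.1] (u of top edge; underside edge ~+2.5) TCP u,v [52.5 -0.4]
```

Request:
servo_tool([
  [0.006,-0.0045,0,0,0.6],
  [0.012,-0.0085,0,0,0.6],
  [0.018,-0.0115,0,0,0.6],
  [0.024,-0.014,0,0,0.6],
  [0.028,-0.016,0,0,0.6],
  [0.03,-0.0165,0,0,0.6],
  [0.03,-0.0165,0,0,0.6],
])

```text
clock: 41.65
tcp_pos: [0.6529, 0.0974, 0.2378]
orientation: [-1.322, 1.117, 1.298]
contact_force: [1.7, -0.3, 4.5]
grip_width: 0.048
```

Run:
```python
from h import *
tilt();hook(0,0)
```

```text
plate box (179, 52, 157, 190) tilt -6.2 F [ 1.6696 -0.3254  4.5229] w 0.048 z [0.6529 0.0974 0.2378]
nose z above ledge 3.0 nose corners u [-27.9 -27.9] v [-38.6  35.9] (u of top edge; underside edge ~+2.5) TCP u,v [70.1 -0.5]
```

Request:
servo_tool([
  [0.001,0,0,0,0.6],
  [0.001,0.004,0,0,0.6],
  [0.001,0.008,0,0,0.6],
  [0.0025,0.008,0,0,0.6],
  [0.0025,0.008,0,0,-0.5],
  [0.0025,0.008,0,0,-0.5],
  [0.0025,0.008,0,0,-0.5],
  [0.0025,0.008,0,0,-0.5],
])

```text
clock: 42.55
tcp_pos: [0.6444, 0.0962, 0.2349]
orientation: [-1.322, 1.118, 1.299]
contact_force: [0.6, -0.4, 0.7]
grip_width: 0.0639
```

Request:
servo_tool([
  [-0.02,0,0,0,-0.5],
  [-0.05,0,0,0,-0.5],
  [-0.09,0,0,0,-0.5],
  [-0.13,0,0,0,-0.5],
  [-0.13,0,0,0,-0.5],
])

```text
clock: 43.05
tcp_pos: [0.6432, 0.0952, 0.371]
orientation: [-1.325, 1.109, 1.292]
contact_force: [0.2, -0.2, 0.6]
grip_width: 0.064
```

Run:
```python
from h import *
o=get_obs();f=grab_frame("wrist");c=cam("wrist",o);np.save("pics/w11.npy",f)
b=blobs(f,c,"yellow",.053,800);d=(np.array(b)[:,:2]-ST[0])*1e3
print(d@UX,d@UY)
s=grab_frame("scene")[170:260,225:345,::-1]
cv2.imwrite("pics/w11.png",np.hstack([cv2.resize(f[60:300,120:440,::-1],(400,300)),cv2.resize(s,(400,300),interpolation=cv2.INTER_CUBIC)]))
go(.6025,-.284,.012,86.4)
```

```text
yellow px [  6. 256.] ctr 0.8582 -0.2678 size 210.1 x 56.0 long-axis -21.1
yellow px [253. 130.] ctr 0.6078 0.0915 size 119.5 x 79.8 long-axis 8.2
yellow px [13. 74.] ctr 0.5662 -0.2188 size 102.6 x 53.1 long-axis -3.4
[220.613   24.6706 -61.1817] [-391.4051    0.1974 -300.8045]
shift [ 0.1773  0.0975 -0.3704] turn 11.85 jaw yaw 98.25 clock 43.15 J7 1.58 w 0.0643
```

View pics/w11.png

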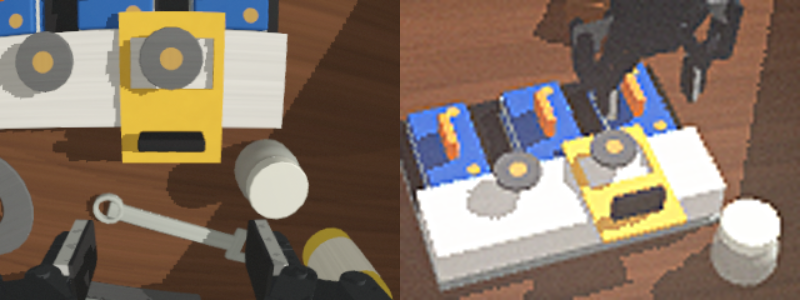

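Picture 14: plate0 lies flat under the head of stud 0, nose over the pockets. Now plate1, the same way.

Request:
servo_tool([
  [0,0.012,-0.045,2,-1],
  [0,0.024,-0.09,4,-1],
  [0,0.036,-0.135,6,-1],
  [0,0.048,-0.18,8,-1],
  [0,0.06,-0.225,10,-1],
  [0,0.072,-0.27,11.9,-1],
  [0,0.084,-0.315,11.9,-1],
  [0.03,0.097,-0.36,11.9,-1],
])

```text
clock: 43.95
tcp_pos: [0.5985, -0.2728, 0.3366]
orientation: [-1.17, 1.215, 1.144]
contact_force: [1.1, 0.6, -0.6]
grip_width: 0.0853
```

Run:
```python
from h import *
go(.6028,-.2837,.09,86.4)
```

```text
shift [ 0.0736 -0.003  -0.0111] turn -0.11 jaw yaw 86.29 clock 43.95 J7 2.02 w 0.0853
```

Request:
servo_tool([
  [0.03,-0.003,-0.011,0,-1],
  [0.06,-0.003,-0.011,0,-1],
  [0.073,-0.003,-0.011,0,-1],
  [0.073,-0.003,-0.011,0,-1],
])

```text
clock: 44.35
tcp_pos: [0.6018, -0.2824, 0.2602]
orientation: [-1.166, 1.217, 1.15]
contact_force: [-0.5, -0.3, -0.6]
grip_width: 0.0853
```

Run:
```python
from h import *
o=get_obs();f=grab_frame("wrist");c=cam("wrist",o)
for b in blobs(f,c,"yellow",.005,800):
    t=np.radians(b[4]);p=np.array(b[:2])+.038*np.array([np.cos(t),np.sin(t)])
    if b[2]<130: print(p);go(p[0],p[1],.012,b[4]+90)
```

```text
yellow px [114. 367.] ctr 0.8497 -0.4880 size 140.6 x 54.9 long-axis -34.1
yellow px [250. 139.] ctr 0.5643 -0.2830 size 120.0 x 80.4 long-axis -3.6
[ 0.6022 -0.2854]
shift [ 0.0772  0.0021 -0.0033] turn -0.03 jaw yaw 86.34 clock 44.4 J7 2.07 w 0.085
```

Request:
servo_tool([
  [0.03,0.001,-0.003,0,-1],
  [0.06,0.001,-0.003,0,-1],
  [0.073,0.001,-0.003,0,-1],
  [0.077,0.001,-0.003,0,-1],
  [0.077,0.001,-0.003,0,0.6],
  [0.077,0.001,-0.003,0,0.6],
  [0.077,0.001,-0.003,0,0.6],
  [0.077,0.001,-0.003,0,0.6],
], force=60)

```text
clock: 45.2
tcp_pos: [0.6041, -0.2857, 0.1875]
orientation: [-1.171, 1.214, 1.144]
contact_force: [-0.0, 0.5, 5.5]
grip_width: 0.0481
```

Request:
servo_tool([
  [0,0,0,0,0.6],
  [0,0,0,0,0.6],
  [-0.02,0,0,0,0.6],
  [-0.05,0,0,0,0.6],
  [-0.08,0,0,0,0.6],
  [-0.11,0,0,0,0.6],
  [-0.13,0,0,0,0.6],
  [-0.13,0,0,0,0.6],
])

```text
clock: 46.0
tcp_pos: [0.6012, -0.2871, 0.3209]
orientation: [-1.175, 1.212, 1.139]
contact_force: [0.8, -0.7, -1.3]
grip_width: 0.0484
```

Run:
```python
from h import *
tilt();go(.597+.147*.9895,-.0053+.147*.1442,.15,98.3)
```

```text
plate box (176, 45, 159, 198) tilt -13.7 F [ 0.7945 -0.6611 -1.3078] w 0.0484 z [ 0.6012 -0.2871  0.3209]
shift [ 0.0012 -0.1221  0.3109] turn -11.96 jaw yaw 86.34 clock 46.05 J7 2.05 w 0.0479
```

Request:
servo_tool([
  [0,-0.01,0.025,-2,0.6],
  [0,-0.027,0.068,-4,0.6],
  [0,-0.044,0.112,-6,0.6],
  [0,-0.061,0.156,-8,0.6],
  [0,-0.078,0.2,-10,0.6],
  [0,-0.096,0.245,-12,0.6],
  [0,-0.112,0.285,-12,0.6],
  [0,-0.122,0.311,-12,0.6],
])

```text
clock: 46.85
tcp_pos: [0.7427, 0.0211, 0.3215]
orientation: [-1.329, 1.111, 1.299]
contact_force: [-0.2, -0.9, -0.7]
grip_width: 0.0485
```

Request:
servo_tool([
  [0,0,0,0,0.6],
  [0.03,0,0,0,0.6],
  [0.06,0,0,0,0.6],
  [0.06,0,0,0,0.6],
])

```text
clock: 47.25
tcp_pos: [0.7414, 0.0208, 0.2547]
orientation: [-1.323, 1.12, 1.307]
contact_force: [-1.6, -0.0, -2.3]
grip_width: 0.0481
```

Run:
```python
from h import *
tilt();go(.597+.147*.9895,-.0053+.147*.1442,.07,98.3);hook(1,0)
```

```text
plate box (176, 46, 159, 196) tilt -12.7 F [-1.5835 -0.0304 -2.2729] w 0.0481 z [0.7414 0.0208 0.2547]
shift [ 0.0146  0.0012 -0.0048] turn 0.24 jaw yaw 98.54 clock 47.3 J7 1.76 w 0.048
nose z above ledge 22.7 nose corners u [46.  45.6] v [-35.7  43.2] (u of top edge; underside edge ~+2.5) TCP u,v [147.8   4.8]
```

Request:
servo_tool([
  [0.008,0,-0.004,0,0.6],
  [0.014,0,-0.004,0,0.6],
  [0.014,0,-0.004,0,0.6],
  [0.014,0.012,-0.004,0,0.6],
  [0.014,0.025,-0.004,0,0.6],
  [0.014,0.033,-0.004,0,0.6],
  [0.014,0.033,-0.004,0,0.6],
], force=25)

```text
clock: 48.05
tcp_pos: [0.7114, 0.0116, 0.2458]
orientation: [-1.326, 1.114, 1.301]
contact_force: [-0.2, 0.2, -1.0]
grip_width: 0.0481
```

Run:
```python
from h import *
tilt();hook(1,0);go(.7,0,.07,98.3)
```

```text
plate box (176, 46, 159, 196) tilt -12.7 F [-0.1865  0.2059 -1.0408] w 0.0481 z [0.7114 0.0116 0.2458]
nose z above ledge 10.9 nose corners u [15.5 15.1] v [-40.5  38.6] (u of top edge; underside edge ~+2.5) TCP u,v [116.3   0.4]
shift [ 0.0025  0.0142 -0.01  ] turn 0.24 jaw yaw 98.54 clock 48.15 J7 1.77 w 0.0481
```

Request:
servo_tool([
  [-0.003,0.002,0,0,0.6],
  [-0.013,0.004,0,0,0.6],
  [-0.022,0.007,0,0,0.6],
  [-0.029,0.01,0,0,0.6],
  [-0.037,0.014,0,0,0.6],
  [-0.045,0.018,0,0,0.6],
  [-0.053,0.023,0,0,0.6],
  [-0.053,0.023,0,0,0.6],
])

```text
clock: 48.95
tcp_pos: [0.6884, 0.0082, 0.3001]
orientation: [-1.328, 1.111, 1.298]
contact_force: [1.7, 0.3, -5.1]
grip_width: 0.0482
```

Run:
```python
from h import *
tilt()
```

```text
plate box (189, 98, 135, 144) tilt 25.6 F [ 1.6598  0.3061 -5.139 ] w 0.0482 z [0.6884 0.0082 0.3001]
```

Request:
servo_tool([
  [0.001,-0.015,0,0,0.6],
  [0.001,-0.03,0,0,0.6],
  [0.001,-0.045,0,0,0.6],
  [0.001,-0.048,0,0,0.6],
  [-0.025,-0.048,0,0,0.6],
  [-0.05,-0.048,0,0,0.6],
  [-0.05,-0.048,0,0,0.6],
], force=60)

```text
clock: 49.7
tcp_pos: [0.7358, 0.0147, 0.3557]
orientation: [-1.332, 1.105, 1.292]
contact_force: [0.5, 0.2, -0.5]
grip_width: 0.0478
```

Run:
```python
from h import *
tilt();hook(1,30);go(.597+.024*.9895,-.0053+.024*.1442,.172,98.3)
```

```text
plate box (189, 0, 210, 242) tilt -20.0 F [ 0.4868  0.2226 -0.5359] w 0.0478 z [0.7358 0.0147 0.3557]
nose z above ledge 73.1 nose corners u [ 1.6 -7.4] v [39.2 97.2] (u of top edge; underside edge ~+2.5) TCP u,v [139.6  -0. ]
shift [0.0031 0.1152 0.0002] turn 0.23 jaw yaw 98.53 clock 49.8 J7 1.75 w 0.048
```

```bash
cat >> h.py <<'E'
def hook1(th):
    o,M=tool();f=grab_frame("wrist");c=cam("wrist",o);a=np.radians(th)
    m=mask(f,"yellow");r=[]
    for u in range(205,260,6):
        v=np.flatnonzero(m[:,u]);r.append(v[0] if len(v) else -1)
    row=np.median(r);left=np.flatnonzero(m[int(row)+3,:260])[0]
    zn=o["tcp_pos"][2]-.160-(.098*np.sin(a)+.027*np.cos(a))
    d=(cast(c,[[left,row]],zn+.005*np.cos(a))-ST[1])*1e3
    print("rows",r,"left",left,"nose z %.1f"%((zn-.048)*1e3),"u,v left corner",(d@UX).round(1),(d@UY).round(1),"TCP uv",((o["tcp_pos"][:2]-ST[1])@np.c_[UX,UY]*1e3).round(1),"F",o["contact_force"])
    return f
E
python3 - <<'E'
from h import *
hook1(30)
E
```

```text
rows [np.int64(92), np.int64(92), np.int64(91), np.int64(91), np.int64(91), np.int64(91), np.int64(91), np.int64(91), np.int64(91), np.int64(91)] left 195 nose z 71.2 u,v left corner [63.1] [-40.2] TCP uv [139.1   0.3] F [-0.7439 -0.4101 -2.0517]
```

Request:
servo_tool([
  [0,0.03,0,0,0.6],
  [0,0.06,0,0,0.6],
  [0,0.09,0,0,0.6],
  [0,0.112,0,0,0.6],
  [0,0.112,0,0,0.6],
  [0,0.112,0,0,0.6],
])

```text
clock: 50.45
tcp_pos: [0.6232, -0.0013, 0.3465]
orientation: [-1.327, 1.112, 1.299]
contact_force: [0.4, -0.2, -1.4]
grip_width: 0.0481
```

Run:
```python
from h import *
f=hook1(30);cv2.imwrite("pics/w12.png",f[30:330,80:440,::-1]);go(.597+.024*.9895,-.0053+.024*.1442,.172,98.3)
```

```text
rows [np.int64(92), np.int64(92), np.int64(92), np.int64(92), np.int64(92), np.int64(91), np.int64(91), np.int64(91), np.int64(91), np.int64(91)] left 195 nose z 66.1 u,v left corner [-49.9] [-40.3] TCP uv [26.5  0.2] F [ 0.3833 -0.1843 -1.4161]
shift [ 0.0016  0.0032 -0.0003] turn 0.26 jaw yaw 98.56 clock 50.5 J7 1.75 w 0.0481
```

Request:
servo_tool([
  [0.025,-0.002,0,0,0.6],
  [0.045,-0.002,0,0,0.6],
  [0.055,-0.002,0,0,0.6],
  [0.06,-0.002,0,0,0.6],
  [0.062,-0.002,0,0,0.6],
  [0.062,-0.002,0,0,0.6],
])

```text
clock: 51.1
tcp_pos: [0.6279, -0.0005, 0.2851]
orientation: [-1.328, 1.111, 1.298]
contact_force: [-1.0, 0.5, -1.6]
grip_width: 0.0483
```

Run:
```python
from h import *
hook1(29.5);go(.6,0,.1,98.3)
```

```text
rows [np.int64(92), np.int64(92), np.int64(92), np.int64(92), np.int64(92), np.int64(91), np.int64(91), np.int64(91), np.int64(91), np.int64(91)] left 195 nose z 5.4 u,v left corner [-44.7] [-40.] TCP uv [31.3  0.3] F [-1.0328  0.4733 -1.6147]
shift [0.0116 0.0279 0.0046] turn 0.25 jaw yaw 98.55 clock 51.15 J7 1.78 w 0.0482
```

Request:
servo_tool([
  [0.0015,0.001,0,0,0.6],
  [0.0035,0.001,0,0,0.6],
  [0.0035,-0.004,0,0,0.6],
  [0.0035,-0.009,0,0,0.6],
  [0.0035,-0.013,0,0,0.6],
  [0.0035,-0.013,0,0,0.6],
])

```text
clock: 51.75
tcp_pos: [0.6416, 0.0017, 0.2824]
orientation: [-1.329, 1.109, 1.298]
contact_force: [0.1, 1.1, -2.5]
grip_width: 0.048
```

Run:
```python
from h import *
hook1(29.5)
```

```text
rows [np.int64(92), np.int64(92), np.int64(92), np.int64(92), np.int64(92), np.int64(91), np.int64(91), np.int64(91), np.int64(91), np.int64(91)] left 195 nose z 2.7 u,v left corner [-30.5] [-39.9] TCP uv [45.2  0.5] F [ 0.0922  1.1131 -2.4659]
```

Request:
servo_tool([
  [0.003,0,0,0,0.6],
  [0.007,-0.0035,0,0,0.6],
  [0.012,-0.0075,0,0,0.6],
  [0.017,-0.011,0,0,0.6],
  [0.017,-0.011,0,0,0.6],
], force=25)

```text
clock: 52.3
tcp_pos: [0.6529, 0.0031, 0.265]
orientation: [-1.329, 1.111, 1.299]
contact_force: [-1.3, -0.9, 3.3]
grip_width: 0.0481
```

Run:
```python
from h import *
hook1(19)
```

```text
rows [np.int64(77), np.int64(77), np.int64(77), np.int64(76), np.int64(77), np.int64(76), np.int64(75), np.int64(75), np.int64(76), np.int64(76)] left 191 nose z -0.5 u,v left corner [-29.2] [-39.6] TCP uv [56.5  0.3] F [-1.3164 -0.9026  3.2703]
```

Request:
servo_tool([
  [0.006,-0.0045,0,0,0.6],
  [0.012,-0.008,0,0,0.6],
  [0.018,-0.011,0,0,0.6],
  [0.023,-0.013,0,0,0.6],
  [0.027,-0.0145,0,0,0.6],
  [0.028,-0.015,0,0,0.6],
  [0.028,-0.015,0,0,0.6],
])

```text
clock: 53.05
tcp_pos: [0.6684, 0.0055, 0.2376]
orientation: [-1.329, 1.111, 1.298]
contact_force: [-0.8, -0.7, 3.4]
grip_width: 0.0478
```

Run:
```python
from h import *
hook1(0)
```

```text
rows [np.int64(46), np.int64(46), np.int64(46), np.int64(46), np.int64(45), np.int64(45), np.int64(45), np.int64(45), np.int64(45), np.int64(45)] left 179 nose z 2.6 u,v left corner [-28.4] [-39.] TCP uv [72.2  0.4] F [-0.7525 -0.7197  3.358 ]
```

Level (row 46, as before the tilt). I slide back 8 mm, release, rise and check.

Request:
servo_tool([
  [0.001,0,0,0,0.6],
  [0.001,0.004,0,0,0.6],
  [0.001,0.008,0,0,0.6],
  [0.002,0.008,0,0,0.6],
  [0.002,0.008,0,0,-0.5],
  [0.002,0.008,0,0,-0.5],
  [0.002,0.008,0,0,-0.5],
  [0.002,0.008,0,0,-0.5],
])

```text
clock: 53.9
tcp_pos: [0.6601, 0.0043, 0.235]
orientation: [-1.328, 1.112, 1.299]
contact_force: [-0.8, -0.3, -0.9]
grip_width: 0.0639
```

Request:
servo_tool([
  [-0.02,0,0,0,-0.5],
  [-0.05,0,0,0,-0.5],
  [-0.09,0,0,0,-0.5],
  [-0.13,0,0,0,-0.5],
  [-0.13,0,0,0,-0.5],
])

```text
clock: 54.4
tcp_pos: [0.6582, 0.003, 0.3711]
orientation: [-1.332, 1.104, 1.291]
contact_force: [0.4, -0.7, 0.4]
grip_width: 0.0644
```

Run:
```python
from h import *
o=get_obs();f=grab_frame("wrist");c=cam("wrist",o);cv2.imwrite("pics/w13.png",f[...,::-1])
b=[q for q in blobs(f,c,"yellow",.053,800)];d=(np.array(b)[:,:2]-ST[1])*1e3
print((d@UX).round(1),(d@UY).round(1))
blobs(f,c,"blue",.044,400)
t=grab_frame("top");ct=cam("top");
m=mask(t,"red");blobs(t,ct,"red",.086,40,m=m);blobs(t,ct,"green",.05,200)
go(.58,.38,.12)
```

```text
yellow px [472. 297.] ctr 0.8221 0.3916 size 198.4 x 73.1 long-axis 61.7
yellow px [ 22. 262.] ctr 0.9064 -0.3377 size 337.5 x 127.1 long-axis -22.0
yellow px [348. 128.] ctr 0.6079 0.0912 size 120.0 x 80.8 long-axis 8.3
yellow px [255. 125.] ctr 0.6213 -0.0016 size 119.4 x 80.0 long-axis 8.5
[280.  258.3  24.7  24.6] [ 360.3 -373.5   93.9    0.2]
blue px [393.  42.] ctr 0.5057 0.1219 size 98.6 x 61.6 long-axis 8.8
blue px [308.  37.] ctr 0.5248 0.0340 size 84.7 x 59.8 long-axis 8.5
blue px [208.  38.] ctr 0.5397 -0.0617 size 83.3 x 59.5 long-axis 8.2
red px [377. 180.] ctr 0.4855 -0.4092 size 94.9 x 56.2 long-axis -14.4
red px [152. 150.] ctr 0.5710 0.3791 size 42.3 x 39.6 long-axis -88.3
red px [ 76. 171.] ctr 0.4929 0.6419 size 223.1 x 145.0 long-axis 1.7
red px [447. 173.] ctr 0.5266 -0.6555 size 280.8 x 160.0 long-axis 0.6
red px [354. 123.] ctr 0.6920 -0.3304 size 93.7 x 23.7 long-axis -83.7
red px [175.  89.] ctr 0.7996 0.3092 size 28.6 x 26.1 long-axis -22.6
shift [0.0728 0.0218 0.3836] turn None jaw yaw 98.57 clock 54.5 J7 1.75 w 0.0639
```

Request:
servo_tool([
  [0,0.002,0.045,0,1],
  [0,0.005,0.09,0,1],
  [0,0.008,0.135,0,1],
  [0,0.012,0.18,0,1],
  [0,0.016,0.225,0,1],
  [0,0.02,0.27,0,1],
  [0,0.025,0.32,0,1],
  [0,0.03,0.36,0,1],
])

```text
clock: 55.3
tcp_pos: [0.5714, 0.3579, 0.3632]
orientation: [-1.33, 1.112, 1.302]
contact_force: [0.0, 0.6, -0.5]
grip_width: 0.0001
```

Request:
servo_tool([
  [0.03,0,0.022,0,1],
  [0.03,0,0.022,0,1],
  [0.03,0,0.022,0,1],
])

```text
clock: 55.6
tcp_pos: [0.5679, 0.3798, 0.3304]
orientation: [-1.331, 1.117, 1.304]
contact_force: [1.2, -0.7, 0.1]
grip_width: -0.0001
```

Run:
```python
from h import *
o=get_obs();f=grab_frame("wrist");c=cam("wrist",o);cv2.imwrite("pics/w14.png",f[...,::-1])
for b in blobs(f,c,"red",.086,200):
    if b[2]<90: go(b[0],b[1],.09)
blobs(f,c,"green",.05,300)
```

```text
red px [314. 257.] ctr 0.6155 0.4393 size 60.6 x 34.7 long-axis 85.9
red px [255. 200.] ctr 0.5727 0.3790 size 46.8 x 45.6 long-axis 8.9
red px [482. 160.] ctr 0.5222 0.5775 size 226.0 x 125.9 long-axis 25.3
shift [ 0.07   -0.0534  0.0531] turn None jaw yaw 98.63 clock 55.65 J7 1.14 w 0.0001
shift [ 0.0689 -0.002  -0.    ] turn None jaw yaw 98.63 clock 55.65 J7 1.14 w 0.0001
green px [256. 192.] ctr 0.5844 0.3806 size 95.4 x 78.3 long-axis 8.4
```

View pics/w14.png

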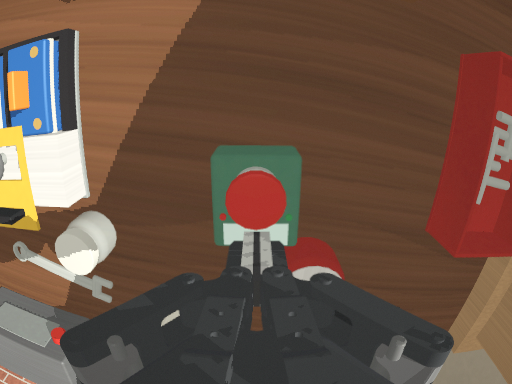

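Request:
servo_tool([
  [0.035,-0.002,0,0,1],
  [0.06,-0.002,0,0,1],
  [0.07,-0.002,0,0,1],
  [0.076,-0.002,0,0,1],
  [0.081,-0.002,0,0,1],
  [0.084,-0.002,0,0,1],
  [0.084,-0.002,0,0,1],
])

```text
clock: 56.35
tcp_pos: [0.5739, 0.3782, 0.2492]
orientation: [-1.33, 1.116, 1.299]
contact_force: [-0.7, -4.1, 5.6]
grip_width: 0.0
```

Request:
servo_tool([
  [0.002,0,0,0,1],
  [0.003,0,0,0,1],
  [0.003,0,0,0,1],
])

```text
clock: 56.65
tcp_pos: [0.5742, 0.3782, 0.2478]
orientation: [-1.33, 1.114, 1.299]
contact_force: [-3.3, -3.4, 5.6]
grip_width: 0.0
```

Request:
servo_tool([
  [0.002,0,0,0,1],
  [0.004,0,0,0,1],
  [0.004,0,0,0,1],
])

```text
clock: 56.95
tcp_pos: [0.5744, 0.3783, 0.2457]
orientation: [-1.329, 1.113, 1.299]
contact_force: [-4.4, -3.3, 7.4]
grip_width: 0.0001
```

Request:
servo_tool([
  [0.002,0,0,0,1],
  [0.002,0,0,0,1],
])

```text
clock: 57.15
tcp_pos: [0.5744, 0.3782, 0.2456]
orientation: [-1.329, 1.113, 1.299]
contact_force: [-4.8, -2.5, 8.8]
grip_width: -0.0001
```

Request:
servo_tool([
  [0.003,0,0,0,1],
  [0.005,0,0,0,1],
  [0.005,0,0,0,1],
  [0.005,0,0,0,1],
])

```text
clock: 57.55
tcp_pos: [0.5746, 0.378, 0.2453]
orientation: [-1.327, 1.112, 1.299]
contact_force: [-12.1, -8.4, 28.2]
grip_width: -0.0001
```

Request:
servo_tool([
  [-0.01,0,0,0,1],
  [-0.03,0,0,0,1],
  [-0.07,0,0,0,1],
  [-0.11,0,0,0,1],
  [-0.13,0.02,-0.02,0,1],
  [-0.13,0.05,-0.05,0,1],
  [-0.13,0.09,-0.09,0,1],
  [-0.13,0.11,-0.11,0,1],
])

```text
clock: 58.35
tcp_pos: [0.4774, 0.25, 0.373]
orientation: [-1.326, 1.111, 1.298]
contact_force: [0.6, 0.3, -0.3]
grip_width: -0.0
```

Run:
```python
from h import *
o=get_obs();f=grab_frame("wrist");c=cam("wrist",o)
blobs(f,c,"red",.086,200);blobs(f,c,"red",.072,200)
for b in blobs(f,c,"yellow",.053,800):pass
blobs(f,c,"blue",.044,400)
t=grab_frame("top");s=grab_frame("scene")
blobs(t,cam("top"),"red",.041,300)
cv2.imwrite("pics/fin.png",np.hstack([cv2.resize(t[110:230,130:420,::-1],(410,170)),cv2.resize(s[150:290,80:440,::-1],(390,170))]) if 0 else np.vstack([cv2.resize(t[110:230,130:420,::-1],(725,300),interpolation=cv2.INTER_CUBIC),cv2.resize(s[150:290,90:430,::-1],(725,299),interpolation=cv2.INTER_CUBIC)]))
```

```text
red px [368. 280.] ctr 0.5767 0.4042 size 105.0 x 36.1 long-axis 66.7
red px [493. 223.] ctr 0.5181 0.5520 size 258.1 x 112.9 long-axis 33.9
red px [368. 280.] ctr 0.5863 0.4134 size 110.7 x 38.1 long-axis 66.7
red px [493. 223.] ctr 0.5245 0.5692 size 272.3 x 119.2 long-axis 33.9
yellow px [116. 248.] ctr 0.6077 0.0928 size 122.0 x 82.9 long-axis 7.5
yellow px [ 59. 242.] ctr 0.6212 0.0001 size 122.0 x 83.7 long-axis 8.2
blue px [ 22. 173.] ctr 0.5306 -0.0584 size 98.8 x 65.7 long-axis 8.5
blue px [ 74. 172.] ctr 0.5165 0.0362 size 97.8 x 63.7 long-axis 7.9
blue px [141. 170.] ctr 0.5043 0.1252 size 98.0 x 61.3 long-axis 8.5
red px [377. 180.] ctr 0.4941 -0.4213 size 97.5 x 57.8 long-axis -14.4
red px [ 69. 168.] ctr 0.5008 0.6609 size 230.8 x 148.5 long-axis 2.9
red px [447. 173.] ctr 0.5365 -0.6744 size 288.6 x 164.2 long-axis 0.4
```

View pics/fin.png

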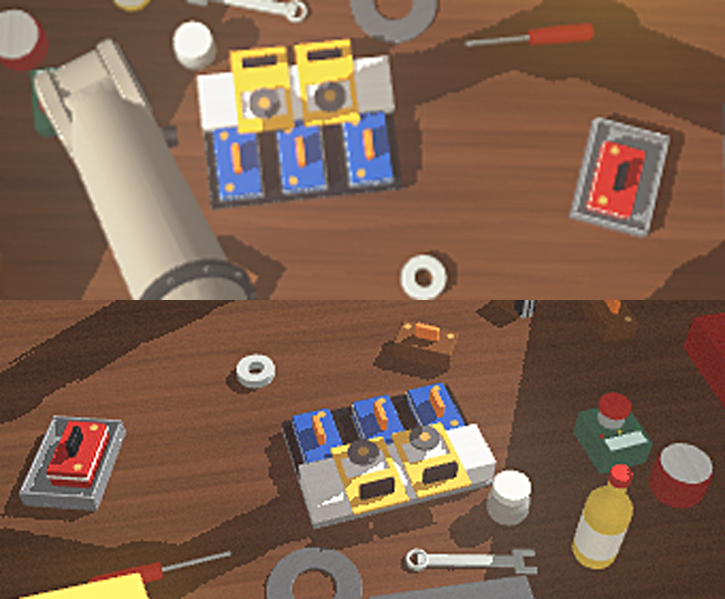

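Picture 16: the spent module is flat in the tray, three modules are seated, both plates lie hooked and flat, the plunger is back up and the jar is standing. I hand in.

```bash
python3 -c "
from bench import *
print(hand_in())"
```

```text
the job is handed in; nothing more can be done
None
```

The job is done in the order asked and handed in at about 58 s of the 208 s allowed; `hand_in()` gives no verdict.

- **Spent module:** it lies flat in the return tray.
- **Good modules:** all three are seated, one to a pocket, with centres within about 1.5 mm of the measured pocket centres and within 0.3° of its angle.
- **Latch plates:** both lie flat on the ledge under the stud heads, each with its nose about 14 mm over the pockets. I gripped each fin by its ends and tilted the plate by catching its nose under a stud head.
- **Plunger:** I pressed it until 28 N brought no further travel. By tool height the last reading was 13.7 mm of the 14 mm travel, within the 2 mm calibration. The last picture shows it back up.
- **Bolt jar:** standing, and the brown look-alikes were left alone.

**What went wrong on the way:**
- **First module:** it slipped and pitched in the grip on the way to its pocket, most likely the grip slackening.
- **Second module:** it pitched when it most likely caught the ledge.
- **Re-levelling:** I set both on the table and gripped them again. Setting the second one down peaked at about 48 N at the wrist. That is under the 120 N wrist limit, and I took the load to be on the held module, so the 40 N body limit should not apply. I did not check that separately.

The final wrist picture gave the two seated modules farthest from the camera up to 5.7 mm off. It was a steep side view that includes their side faces. I relied on the earlier overhead readings, which agreed with the pockets.

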